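# Close and lock the fertiliser tub

## Robot

A 6-joint arm with a two-finger parallel gripper is mounted at the origin on the work surface. World frame = base frame: x ahead of the robot, y to its left, z up, the work surface at z = 0. Lengths are in m, angles in degrees, forces in N, time in s.
With the tool pointing down it reaches from about 0.4 to 0.825 m from the base axis. Payload 7 kg.
Tool frame: the origin (TCP) lies at the very end of the fingers, on their centre line; the grasp point (between the pads) lies 19 mm behind it; x points along the fingers, z is the direction in which the jaws open and shut, and the axes are right-handed (so a half turn about x gives the same grasp; the last joint's range is limited). The gripper opens to 88 mm and grips with 3 to 60 N. Pads are 19 mm wide; open, the fingers measure 130 mm over their backs; the gripper's body (78 mm by 193 mm) begins 47 mm behind the grasp point.
Start: joints at [91.106, 20.546, 0.682, 0, -70.136, -16.507], TCP at [0.179, 0.651, 0.227] pointing down, gripper open.
Joint ranges: [-176.03, 176.03], [-82.01, 121.73], [-58.28, 71.71], [-173.87, 95.51], [-174.79, -0.11], [-173.66, 173.66]. Speed limits (degrees/s): [136.94, 136.94, 172.46, 180, 180, 180].

## Interface

Orientations are given as [roll, pitch, yaw] about the fixed x, y, z axes, in that order (R = Rz(yaw) Ry(pitch) Rx(roll)).
In Python, from plant import sensors, cams, workorder gives the robot as it stands. The module is installed in compiled form; this text tells all that it offers.
- The arm moves only by the shell command python3 -m handwheel 'ROWS' [OPENING] [FORCE]. ROWS is JSON, one flat list of numbers, 4 for each row, row after row: the shift along the tool's x, y, z in cm, then the turn about the tool's x in degrees. A call has exactly 10 rows; each row is the pose to reach, as a shift and turn from the pose commanded when the call began, along the tool's axes at that moment; what a row does not reach only later rows make up. A row lasts 1/8 s, in which the tool goes at most 62.5 mm and 10.7 degrees, less where a joint would pass 70% of its speed; a pose out of reach is approached as far as the arm can. A call with a gripper value outside its range is refused whole. OPENING is the finger opening in cm, from 0 to 8.76, set as the call begins (- or left out, the last holds). The fingers move at their own pace and stop on an object; FORCE is the grip in N (left out, the last holds). Time passes only in rows, so rows that repeat a pose let the fingers close, or fill a call up. It gives the time, the measured TCP pose, the force and the opening at its end, in the units of the state.
- sensors.get_state(): the state, without advancing time (a new reading comes with each control period).
- cams.capture(name): name is "scene" or "top" or "wrist"; returns a dict with "image" (480x640x3 uint8, red, green, blue), "fov_y" (degrees; the focal length in pixels is half the picture's height over the tangent of half this angle, whatever the lens; pixels are square), "cx", "cy" (the principal point, pixels), "D" ([k1, k2, p1, p2, k3] as OpenCV has them; the pictures are not rectified), "xyz" and "rotation" of the camera in the world. Camera axes: x right, y down, z forward; pixel columns grow to the right and rows downward; lengths in m; the calibration is good to about 2 mm. A picture is of the moment at which its call begins. There is no depth.
- workorder.close_job(): hands the job in, once; it reports no verdict.
The state is a dict: "time_s": time; "joints": joint angles; "qd": joint speeds; "joint_torque": joint torques, N m; "tcp_pos": TCP position; "eef_rot": TCP orientation; "contact_force": force on the tool from outside, world axes, zero at the start; "moment": the same for the moment, N m; "gripper_width": finger opening in m.
Only numpy, scipy, OpenCV 4.12 (cv2) and the standard library are available. Lean on these libraries where they do the work, as an engineer would, in place of code of your own. Each camera call takes 0.05 s, during which the arm holds its last target.

## Task

Press the loose lid down onto the fertiliser tub until it sits level and fully home on the rim. Then take the flat-bowed key out of its wooden block, push it past the sticky pins into the lock beside the tub until its shoulder is down on the cylinder, and turn it a quarter clockwise so that the tongue swings over the lid. The lock springs back, so finish holding the key turned in the lock; leave the dibber, the pot and the trowel as they are.

Things in the scene. Friction and masses are not known exactly. Their poses are not given: they have to be found in the camera images.
- lid: Loose round grey lid, flange 124 mm across, 5 mm thick, a plug 100 mm across reaching 10 mm below it. Origin: centre of the flange's underside, z up. It starts about 7 mm above the tub's rim on three spring nubs in the mouth; a push of some 8 to 15 N in the middle snaps it down until the origin is level with the rim. An unseated lid stands in the tongue's way.
- lid_knob (a point): Centre of the flat top of the lid's black round knob, 28 mm across and 18 mm tall, 23 mm above the lid's origin. The place to press.
- tub_rim (a point): Centre of the mouth of the fixed grey tub, 116 mm across, at the height of its rim, 100 mm above the bench. Tub and lock stand on one base plate. z up; the lock lies 92 mm away towards -y.
- lock_face (a point): Centre of the flat top face of the lock's brass cylinder, on its vertical turning axis, 114 mm above the bench, on a fixed steel post 50 x 50 mm. The frame does not turn with the cylinder: z up, y towards the tub, x along the keyhole's long side while unturned. Keyhole 15.6 x 5.6 mm, its mouth chamfered to 19.6 x 9.6 mm, straight down. Key fully home: its shoulder on this face.
- cylinder (a joint): Turn of the lock's cylinder (rad): 0 unturned, growing clockwise seen from above, stop at 1.571. A spring of 0.02 N m, rising to 0.10 N m at the stop, turns it back. The key has about 0.1 rad of play, so the hand turns that much farther. Two sticky pins, 5 and 10 mm down the keyhole's short ends, each resist the key with 5 to 18 N; wiggling helps. It turns properly only with the key fully home.
- tongue_tip (a point): Tip of the steel tongue on the cylinder, 44 mm from the axis, 14 mm wide, 4 mm thick, its top 2.5 mm below the lock's face. Unturned it points along -x of the lock's frame; at a quarter turn along +y, over the seated lid with 2.5 mm to spare.
- key: Steel key upright in a slot of a fixed wooden block (55 x 55 mm, 42 mm high), shoulder on the block's top. Origin: centre of the shoulder's underside; z up, x along the width, y along the thickness; same after a half turn. Blade 14 (x) x 4 (y) mm, 32 mm down, rounded tip. Shoulder 22 x 9 x 5 mm, stem 12 x 7 mm. 1.6 mm play in the slot; free when lifted 34 mm. 0.06 kg.
- key_bow (a point): Where to grip the key: centre of its flat rectangular bow, 30 mm above the key's origin. Bow 30 mm wide (x), 9 mm thick (y), 32 mm high; its top is 46 mm above the origin.
- dibber: Bystander: dibber with a round wooden handle, 30 mm across, standing in a second, equal wooden block (the two blocks may stand either way round). Top 59 mm above its origin, which is at the block's top.
- pot: Bystander: empty black plant pot, 90 mm across, 80 mm high, origin under its base.
- trowel: Bystander: hand trowel lying flat, 290 mm long along its x, origin on the bench near its middle.

How it is judged (in metres and radians):
On the way, in this order (a step that is already met when the one before it is completed fails the run):
1. the lid is seated level on the tub's rim, the key not yet in the lock (z of lid in the frame of tub_rim between -0.003 and 0.002 m and angle between lid's own z axis and vertical below 0.035 rad and horizontal distance between lid and tub_rim below 0.006 m and distance between key and lock_face above 0.03 m), for 0.2 s.
2. the key is fully home in the unturned lock (z of key in the frame of lock_face below 0.0035 m and horizontal distance between key and lock_face below 0.003 m and angle between key's own z axis and vertical below 0.12 rad and value of joint cylinder below 0.5 rad), for 0.1 s.
3. the key has turned the lock a quarter (z of key in the frame of lock_face below 0.0035 m and horizontal distance between key and lock_face below 0.003 m and angle between key's own z axis and vertical below 0.12 rad and value of joint cylinder above 1.25 rad), for 0.3 s.
At the end, for the whole second after the job is handed in: Lid seated (within 2 mm of the rim, 2 degrees of level, 6 mm of centre); key home in the lock (shoulder within 3.5 mm of the face, 3 mm of the axis, 7 degrees of upright); cylinder turned over 1.25 rad, held by fingers gripping the key (over 2 N), not by pushing the cylinder or tongue (all of step 3 and z of lid in the frame of tub_rim between -0.003 and 0.002 m and angle between lid's own z axis and vertical below 0.035 rad and horizontal distance between lid and tub_rim below 0.006 m and contact force between the fingers and key above 2 N and contact force between the fingers and cylinder below 3 N and angle between the x axis of key and the y axis of lock_face, either way round below 0.45 rad); the arm keeps its last pose, push and grip.
It fails at once if the dibber is disturbed (moved over 30 mm or tipped) (distance of dibber from where it was at the start of the episode above 0.03 m or angle between dibber's own z axis and vertical above 0.5 rad).
It fails at once if the pot is disturbed (moved over 30 mm or tipped) (distance of pot from where it was at the start of the episode above 0.03 m or angle between pot's own z axis and vertical above 0.5 rad).
It fails at once if the trowel is disturbed (moved over 30 mm) (distance of trowel from where it was at the start of the episode above 0.03 m).
It also fails if it takes over 61 s, if anything falls off the work surface, if the arm or the gripper's body presses on something with over 40 N, if the wrist force passes 120 N, or if a joint passes its speed limit or range.

## Working session

There is one attempt and no reset: what is moved stays moved. The work goes in short steps, Python scripts to look and compute and a shell command to move; the robot and the scene stay as the last step left them, time stands still between calls to the robot, and variables do not carry over. Pictures are saved under pics/ and viewed, and the job is handed in when it is done.

```bash
mkdir -p pics; ls
python3 - <<'E'
from plant import sensors,cams
import cv2
s=sensors.get_state();print(s)
for n in("scene","top","wrist"):
    c=cams.capture(n);cv2.imwrite(f"pics/{n}0.png",c["image"][:,:,::-1])
    print(n,{k:v for k,v in c.items() if k!="image"})
E
```

```text
pics
{'time_s': 0.0, 'joints': array([ 9.11061524e+01,  2.05906265e+01,  6.33764761e-01, -2.03257801e-02,
       -7.01363085e+01, -1.65091543e+01]), 'qd': array([-0.05957449,  0.0374529 , -0.02543531, -0.11950616, -0.07426188,
        0.10359465]), 'joint_torque': array([-1.44678230e-03, -5.82709587e+01,  2.93058479e+01,  6.99771255e+00,
        6.98751857e-03, -1.54856684e-04]), 'tcp_pos': array([0.17915375, 0.65027831, 0.22563111]), 'eef_rot': array([   4.92103218,   89.90488992, -100.4888916 ]), 'contact_force': array([-0.22320087,  0.43197376,  0.26568845]), 'moment': array([ 0.05570012, -0.03288809, -0.00789588]), 'gripper_width': 0.0874627303421861}
scene {'fov_y': 50.4642560101658, 'cx': 311.78591951014084, 'cy': 240.57839461056147, 'D': array([0.00693191, 0.        , 0.        , 0.        , 0.        ]), 'xyz': array([ 1.40878404, -0.01204885,  0.70066269]), 'rotation': array([-127.26472523,    0.48740888,   85.97338058])}
top {'fov_y': 54.26285048968178, 'cx': 326.8901085888405, 'cy': 235.764149450346, 'D': array([0.00344331, 0.        , 0.        , 0.        , 0.        ]), 'xyz': array([0.43258419, 0.029274  , 1.12784977]), 'rotation': array([-168.22155688,    0.33464488,  -92.0034032 ])}
wrist {'fov_y': 61.95158132105424, 'cx': 320.7672061109427, 'cy': 239.4328524869903, 'D': array([0.00428964, 0.        , 0.        , 0.        , 0.        ]), 'xyz': array([0.24492518, 0.63060163, 0.38315684]), 'rotation': array([ 1.65390306e+02, -1.29686863e-01, -1.05405937e+02])}
```

View pics/scene0.png

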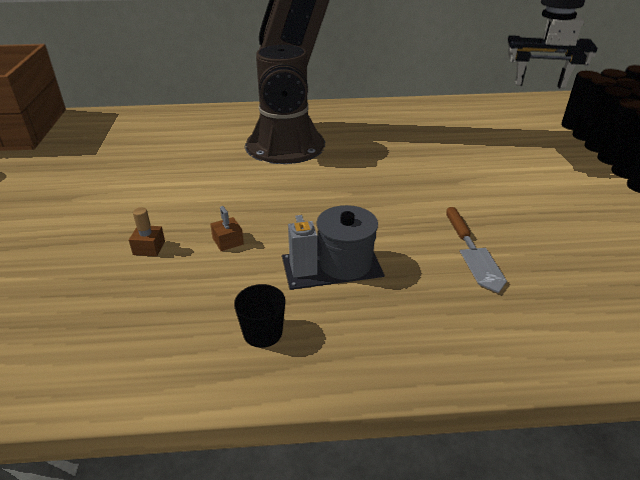

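View pics/top0.png

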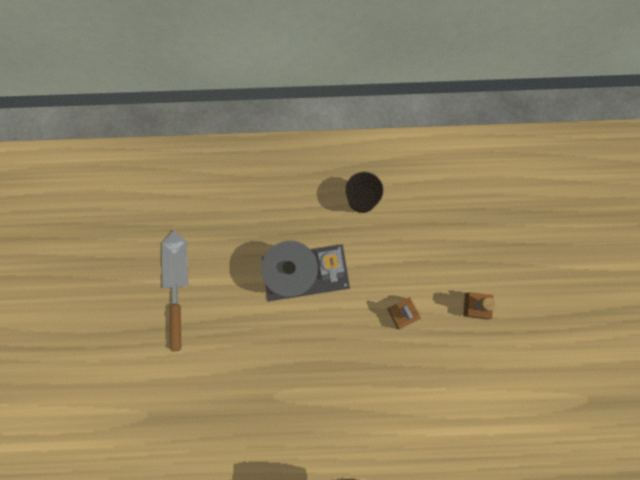

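View pics/wrist0.png

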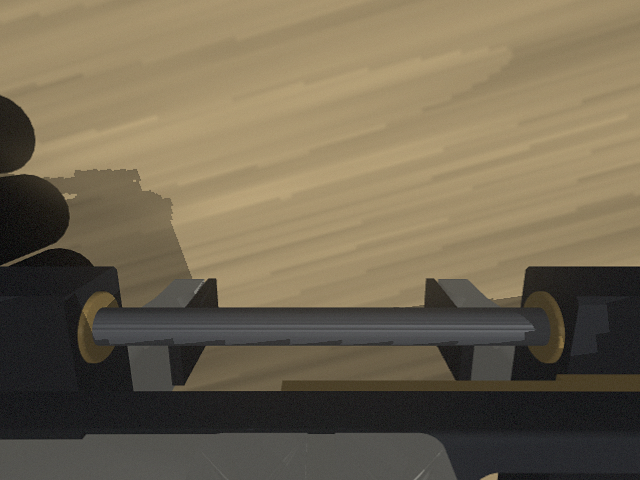

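The scene camera shows the tub with its knob near (347,217), the brass lock at about (302,227), the key at (224,215) and the dibber at (142,220). In the top view the knob is near (289,268), the lock at (331,263) and the key at (407,312). Next I'll zoom in.

```bash
cat > h.py <<'E'
import numpy as np, cv2
from scipy.spatial.transform import Rotation as R
from plant import sensors,cams
def K(c):
    h,w=c["image"].shape[:2]; f=h/2/np.tan(np.radians(c["fov_y"]/2))
    return np.array([[f,0,c["cx"]],[0,f,c["cy"]],[0,0,1]])
def rot(c): return R.from_euler("xyz",c["rotation"],degrees=True).as_matrix()
def ray(c,uv):
    p=cv2.undistortPoints(np.array([[uv]],float),K(c),np.array(c["D"]))[0,0]
    return rot(c)@np.array([p[0],p[1],1])
def atz(c,uv,z):
    d=ray(c,uv); return c["xyz"]+d*(z-c["xyz"][2])/d[2]
def proj(c,P):
    P=np.atleast_2d(np.array(P,float)); Rm=rot(c)
    rv,_=cv2.Rodrigues(Rm.T)
    return cv2.projectPoints(P,rv,-Rm.T@c["xyz"],K(c),np.array(c["D"]))[0][:,0]
def tri(o):
    A=np.zeros((3,3));b=np.zeros(3)
    for c,uv in o:
        d=ray(c,uv);d/=np.linalg.norm(d);M=np.eye(3)-np.outer(d,d);A+=M;b+=M@c["xyz"]
    return np.linalg.solve(A,b)
def tcpR():
    s=sensors.get_state(); return s["tcp_pos"],R.from_euler("xyz",s["eef_rot"],degrees=True).as_matrix(),s
def crop(c,u0,v0,u1,v1,k,name):
    im=c["image"][v0:v1,u0:u1,::-1]
    cv2.imwrite(name,cv2.resize(im,None,fx=k,fy=k,interpolation=cv2.INTER_CUBIC))
E
python3 - <<'E'
from h import *
t=cams.capture("top");s=cams.capture("scene")
a=cv2.resize(t["image"][235:335,255:505,::-1],None,fx=3.2,fy=3.2,interpolation=cv2.INTER_CUBIC)
cv2.imwrite("pics/topz.png",a)
crop(s,120,190,400,300,2.85,"pics/scz.png")
print(tcpR()[1])
for uv,z in(((289,268),.13),((331,263),.114),((407,312),.088),((365,192),.08),((487,303),.1),((174,290),.01)): print(uv,atz(t,uv,z))
E
```

```text
[[-8.72218200e-05  9.64075113e-01 -2.65629761e-01]
 [-7.42046605e-04 -2.65629751e-01 -9.64074834e-01]
 [-9.99999721e-01  1.13021301e-04  7.38557375e-04]]
(289, 268) [0.57303738 0.11157462 0.13      ]
(331, 263) [0.58300458 0.02095333 0.114     ]
(407, 312) [ 0.47262999 -0.14167528  0.088     ]
(365, 192) [ 0.75203155 -0.06461042  0.08      ]
(487, 303) [ 0.48537548 -0.3144349   0.1       ]
(174, 290) [0.54694542 0.39655052 0.01      ]
```

View pics/topz.png

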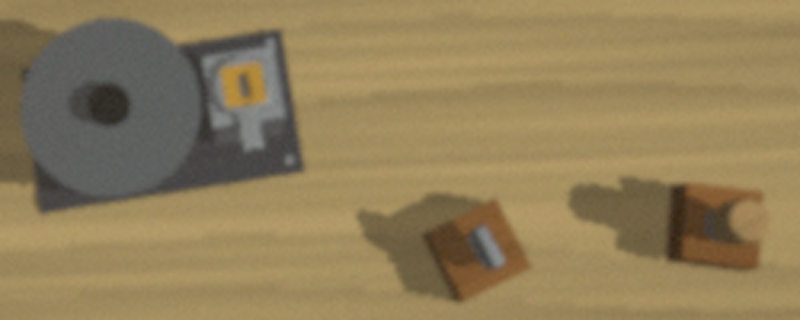

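View pics/scz.png

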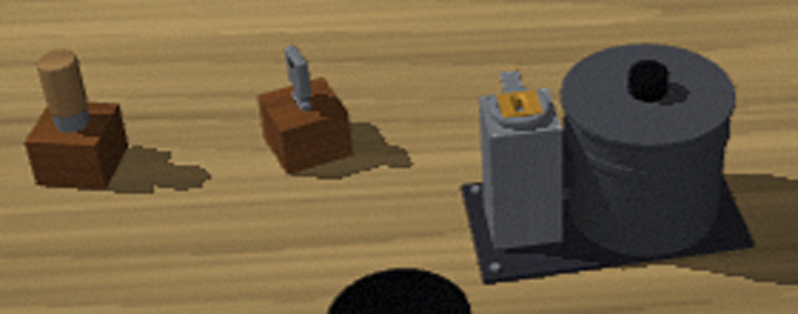

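```bash
python3 -m handwheel '[0,4.3,4.3,-2, 0,8.6,8.6,-4, 0,12.9,12.9,-6, 0,17.2,17.2,-8, 0,21.5,21.5,-10, 0,25.8,25.8,-13, 0,30.1,30.1,-16, 0,34.4,34.4,-19, 0,38.7,38.7,-21, 0,43,43,-21.7]'
python3 - <<'E'
from h import *
w=cams.capture("wrist");crop(w,0,0,640,480,1,"pics/w1.png")
p,Rm,s=tcpR();print(p,s["joints"],Rm)
print(proj(w,[p,[.573,.1116,.13],[.583,.021,.114],[.4726,-.1417,.088]]))
E
```

```text
time_s: 1.5
tcp_pos: [0.4803, 0.1203, 0.227]
eef_rot: [120.5, 89.9, 36.9]
contact_force: [1.0, 1.1, 0.2]
gripper_width: 0.0874
[0.48224172 0.11519586 0.22667282] [ 36.2591137    3.475904   -21.37717045   0.08816453 -65.18886724
  59.91680177] [[ 2.36176242e-04  9.94126538e-01  1.08223711e-01]
 [-1.55892907e-03  1.08223948e-01 -9.94125317e-01]
 [-9.99998757e-01  6.60756924e-05  1.57533269e-03]]
[[327.97887798 297.40578724]
 [348.48992945  95.17410638]
 [489.39926481  97.68124056]
 [650.01294588 273.29883291]]
```

View pics/w1.png

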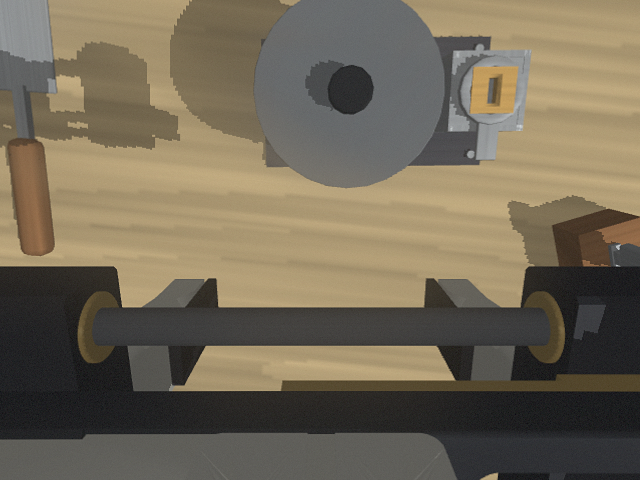

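The wrist view shows the knob top at (350,89) and the keyhole at (494,90), with the tongue pointing down the image to (486,150). I'll compute positions from it.

Run:
```python
from h import *
w=cams.capture("wrist");t=cams.capture("top");s=cams.capture("scene")
crop(w,440,40,540,170,5,"pics/w1z.png")
crop(w,240,0,460,200,3.6,"pics/w1k.png")
g=w["image"].astype(int)
# brass mask
m=((g[...,0]-g[...,2])>90);m[:,:440]=0;m[:40]=0;m[160:]=0;m[:,540:]=0
print("brass",cv2.minAreaRect(np.argwhere(m)[:,::-1].astype(np.float32)))
k=(g.sum(2)<75);k[150:]=0;k[:50]=0;k[:,:320]=0;k[:,390:]=0
print("knob",cv2.minEnclosingCircle(np.argwhere(k)[:,::-1].astype(np.float32)),np.argwhere(k).mean(0))
print("wrist",atz(w,(350,89),.13),atz(w,(494,90),.114))
print("top",atz(t,(288.75,267.5),.13))
print(tri([(w,(350,89)),(t,(288.75,267.5)),(s,(347.4,213.2))]))
```

```text
brass ((484.5, 91.0), (46.0, 45.0), 90.0)
knob ((0.0, 0.0), 0.0) [nan nan]
wrist [0.5783507  0.10567725 0.13      ] [0.58940595 0.01360602 0.114     ]
top [0.57413761 0.11209136 0.13      ]
[0.5764143  0.11013054 0.13078165]<stdin>:10: RuntimeWarning: Mean of empty slice.
  ret = um.true_divide(
```

View pics/w1z.png

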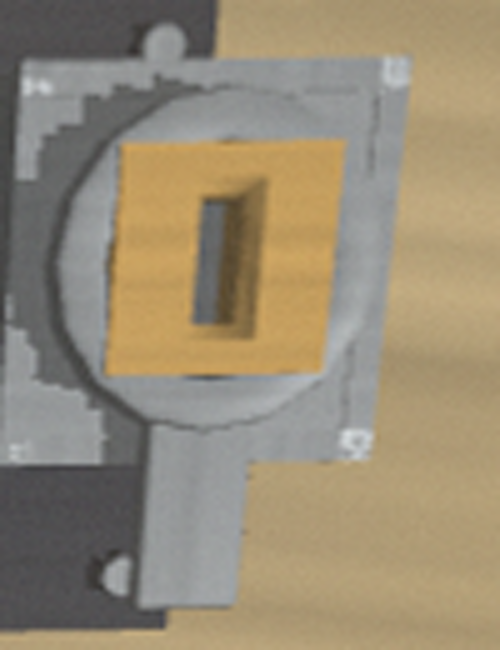

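View pics/w1k.png

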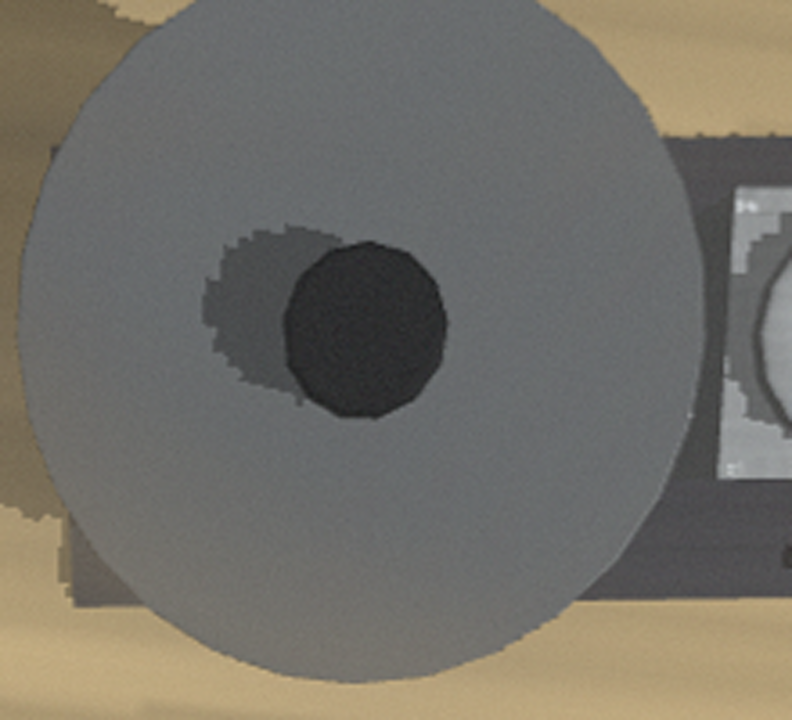

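Run:
```python
from h import *
w=cams.capture("wrist");t=cams.capture("top");s=cams.capture("scene")
kn=atz(w,(341.4,91.7),.13);lk=atz(w,(484.8,91.6),.114)
print(kn,lk,np.linalg.norm((kn-lk)[:2]))
cs=np.array([atz(w,(440+a/5,40+b/5),.114) for a,b in((121,143),(346,140),(325,375),(105,373))])
print(cs, cs.mean(0))
for i in range(4):
    d=cs[(i+1)%4]-cs[i];print(np.degrees(np.arctan2(d[1],d[0])),np.linalg.norm(d))
d=(kn-lk);print("yaw",np.degrees(np.arctan2(d[1],d[0]))-90)
# hole mouth corners (chamfer)
print("scene proj",proj(s,[kn,lk]),"top",proj(t,[kn,lk]))
p,Rm,st=tcpR();print(p,Rm,st["joints"])
print("shift to knob, tool cm",Rm.T@(kn-p)*100)
crop(t,310,240,360,290,12,"pics/tl.png");crop(s,280,205,370,250,8.5,"pics/sl.png")
```

```text
[0.57388154 0.11605357 0.13      ] [0.58521994 0.02482563 0.114     ] 0.09192984004809726
[[0.59720693 0.04051778 0.114     ]
 [0.60050837 0.01257542 0.114     ]
 [0.572625   0.00890147 0.114     ]
 [0.569884   0.03712622 0.114     ]] [0.58505607 0.02478022 0.114     ]
-83.2616451694123 0.028136717664841684
-172.49388470570383 0.028124372320859875
95.54679035965354 0.028357528925185307
7.075844696901252 0.027532623831690188
yaw 7.084756945242404
scene proj [[348.91879209 212.45416965]
 [303.6993947  224.46921034]] top [[286.90743871 267.68395403]
 [329.19211793 262.05918963]]
[0.4792963  0.12278878 0.22659677] [[ 3.29990081e-05  9.93841641e-01  1.10809713e-01]
 [ 2.02289874e-04  1.10809704e-01 -9.93841621e-01]
 [-9.99999979e-01  5.52114705e-05 -1.97387490e-04]] [ 3.71710310e+01  3.36673401e+00 -2.14657881e+01 -8.91841018e-03
 -6.51589687e+01  5.91947089e+01]
shift to knob, tool cm [9.65985307 9.32510939 1.71937588]
```

View pics/tl.png

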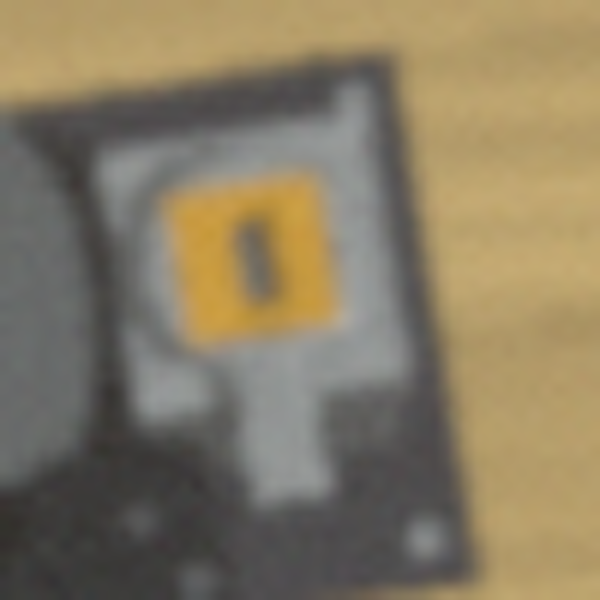

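View pics/sl.png

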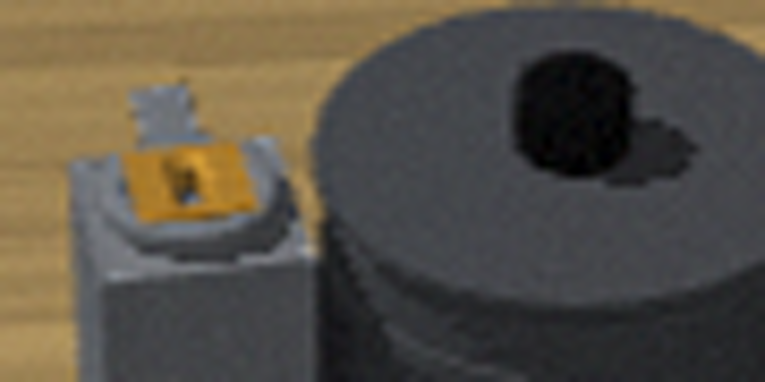

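The arm was still settling in that first wrist frame, so I re-measured. The wrist camera disagrees with the other two by about 4 mm. I'll check its calibration against the visible fingertips.

Run:
```python
from h import *
w=cams.capture("wrist");t=cams.capture("top");s=cams.capture("scene")
p,Rm,st=tcpR()
h=st["gripper_width"]/2
for z in(-h,h):
  for y in(-.0095,.0095):
    print(y,z,proj(w,[p+Rm@[0,y,z],p+Rm@[-.02,y,z]]).round(1).tolist())
crop(w,110,250,540,410,1.85,"pics/f.png")
print("top lock",atz(t,(331.1,261.8),.114),"scene lock",atz(s,(302.1,226.4),.114))
print("tri top+scene",tri([(t,(331.1,261.8)),(s,(302.1,226.4))]))
```

```text
-0.0095 -0.043843317875921224 [[213.0, 321.5], [199.3, 345.2]]
0.0095 -0.043843317875921224 [[209.8, 279.8], [195.3, 298.8]]
-0.0095 0.043843317875921224 [[417.1, 321.2], [429.4, 344.8]]
0.0095 0.043843317875921224 [[419.8, 279.5], [432.9, 298.5]]
top lock [0.58564213 0.02063761 0.114     ] scene lock [0.59152297 0.02129722 0.114     ]
tri top+scene [0.58623231 0.02105885 0.11021689]
```

View pics/f.png

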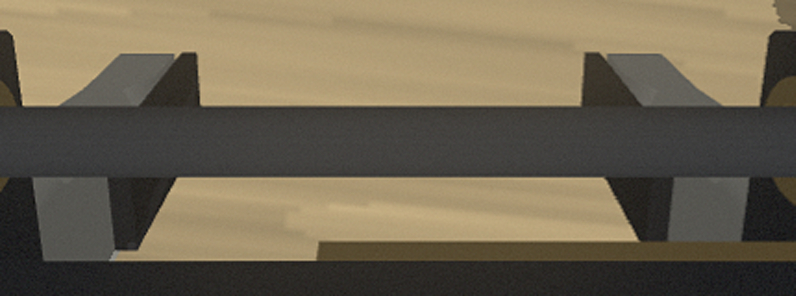

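View scene/top.

Run:
```python
from h import *
p,Rm,st=tcpR();h=st["gripper_width"]/2;print(p)
for n in("top","scene"):
    c=cams.capture(n); im=c["image"][:,:,::-1].copy()
    pts=[p]+[p+Rm@[0,y,z] for z in(-h,h) for y in(-.0095,.0095)]
    q=proj(c,pts);print(n,q.round(1).tolist())
    u,v=q[0].astype(int);k=4
    u0=max(0,u-90);v0=max(0,v-65)
    a=cv2.resize(im[v0:v0+130,u0:u0+180],None,fx=k,fy=k,interpolation=cv2.INTER_CUBIC)
    for x in q: cv2.circle(a,(int((x[0]-u0+.5)*k),int((x[1]-v0+.5)*k)),2,(0,0,255),-1)
    cv2.imwrite(f"pics/tip_{n}.png",a);print(u0,v0)
```

```text
[0.47924194 0.12309879 0.22667121]
top [[279.5, 310.2], [257.2, 318.6], [256.1, 308.6], [303.0, 311.7], [301.7, 301.8]]
189 245
scene [[348.1, 146.6], [367.8, 142.5], [370.3, 146.7], [325.9, 146.4], [327.9, 150.7]]
258 81
```

View pics/tip_top.png

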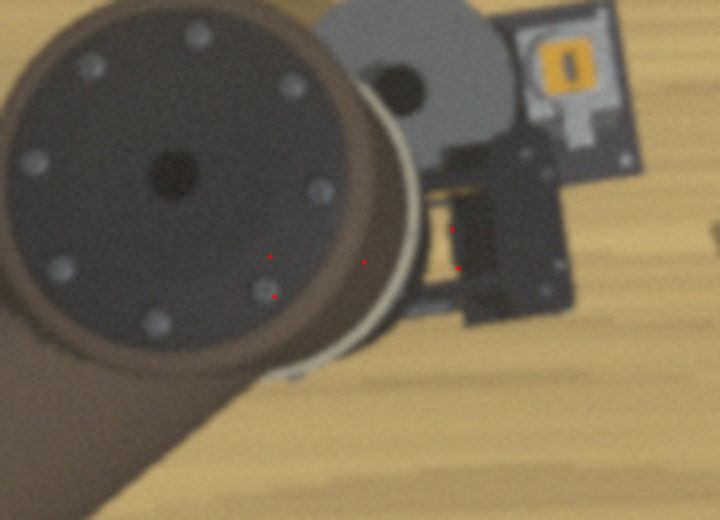

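View pics/tip_scene.png

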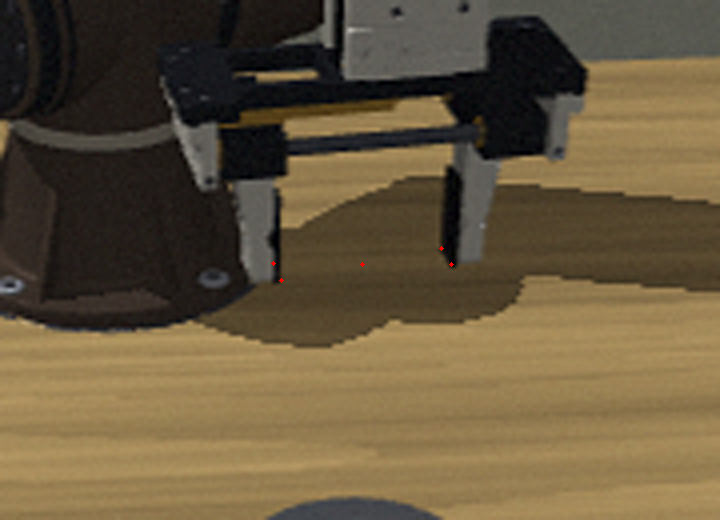

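Run:
```python
from h import *
for i in range(3):
    w=cams.capture("wrist");p,Rm,st=tcpR()
    print(Rm.T@(w["xyz"]-p), R.from_matrix(Rm.T@rot(w)).as_rotvec(degrees=True), st["time_s"],p,st["eef_rot"],w["xyz"],w["rotation"])
a=R.from_euler("xyz",[4.92103218,89.90488992,-100.4888916],degrees=True).as_matrix()
print(a.T@(np.array([.24492518,.63060163,.38315684])-[.17915375,.65027831,.22563111]),R.from_matrix(a.T@R.from_euler("xyz",[165.390306,-.129686863,-105.405937],degrees=True).as_matrix()).as_rotvec(degrees=True))
```

```text
[-0.1574665   0.0678882   0.00184539] [119.42994639 -15.32763976 119.52614877] 2.15 [0.4793876  0.12273096 0.22661137] [131.54127054  89.99478377  47.92669093] [0.54705027 0.12843664 0.38408238] [ 1.65372963e+02 -4.06393407e-02 -8.35987194e+01]
[-0.1574712   0.06788794  0.00184255] [119.42640342 -15.32604341 119.52637222] 2.2 [0.47944087 0.12258658 0.22659152] [135.45145615  89.99501949  51.81841243] [0.54710595 0.12827313 0.38406675] [ 1.65371462e+02 -4.20191282e-02 -8.36145603e+01]
[-0.15743441  0.06787498  0.00184964] [119.42282968 -15.32970875 119.52611153] 2.25 [0.47951158 0.12244841 0.22660904] [125.29352741  89.99336111  41.64365309] [0.54716105 0.12810523 0.38404974] [ 1.65369859e+02 -4.33173407e-02 -8.36313528e+01]
[-0.15751327  0.06865789  0.00175282] [119.4530609  -15.32643939 119.52697009]
```

The arm was still settling while I mixed pixels from one frame with the pose from a later one, which explains the disagreement. I'll redo it with both from the same capture.

```bash
python3 -m handwheel '[0,0,0,0,0,0,0,0,0,0,0,0,0,0,0,0,0,0,0,0,0,0,0,0,0,0,0,0,0,0,0,0,0,0,0,0,0,0,0,0]' 0 40
cat >> h.py <<'E'
def tipfix(w):
    w=dict(w);p,Rm,s=tcpR();w["xyz"]=w["xyz"]-Rm@[0,0,.00185];return w
def brass(w,box):
    u0,v0,u1,v1=box;g=w["image"].astype(int);m=np.zeros(g.shape[:2],np.uint8)
    m[v0:v1,u0:u1]=((g[...,0]-g[...,2])>70)[v0:v1,u0:u1]
    cs,_=cv2.findContours(m,cv2.RETR_EXTERNAL,cv2.CHAIN_APPROX_NONE);c=max(cs,key=cv2.contourArea)
    return cv2.minAreaRect(c),c
E
python3 - <<'E'
from h import *
w=cams.capture("wrist");p,Rm,s=tcpR();print(p,s["qd"].round(2),s["gripper_width"])
crop(w,0,0,640,480,1.2,"pics/w2.png");crop(w,250,40,540,170,2.75,"pics/w2k.png")
r,c=brass(w,(440,30,560,160));print(r)
wf=tipfix(w)
for x in(w,wf):
    l=atz(x,r[0],.114);print("lock",l)
np.savez("w2.npz",**{k:w[k] for k in w})
E
```

```text
time_s: 3.5
tcp_pos: [0.4796, 0.122, 0.2266]
eef_rot: [-29.4, 90.0, -113.1]
contact_force: [0.1, 0.4, -0.1]
gripper_width: 0.0007
[0.4796404  0.12197462 0.22657795] [-0.03 -0.02  0.04 -0.06  0.05  0.02] 0.00014452224456534823
((496.5, 88.0), (46.0, 47.0), 90.0)
lock [0.58823692 0.01954427 0.114     ]
lock [0.58803396 0.0213831  0.114     ]
```

View pics/w2k.png

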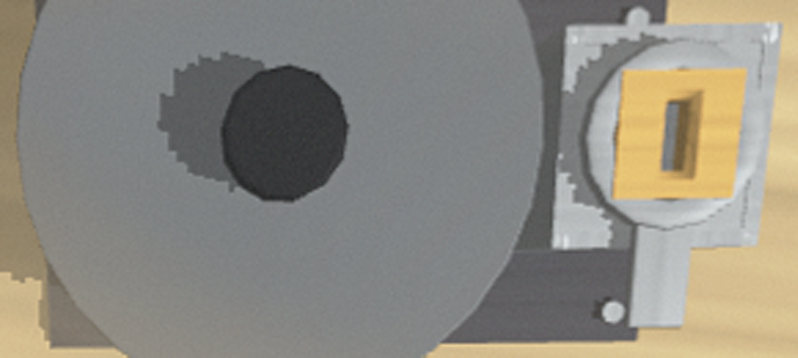

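View pics/w2.png

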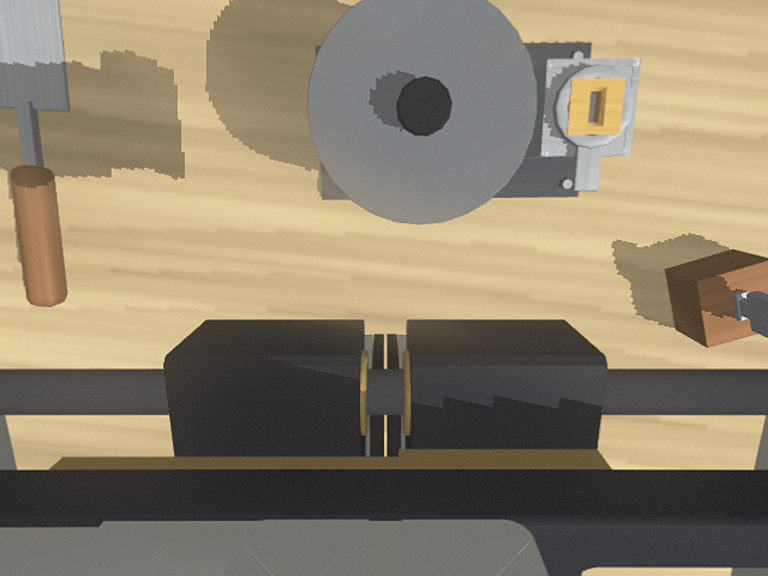

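Run:
```python
from h import *
w=dict(np.load("w2.npz"));wf=tipfix(w)
kn=atz(wf,(353.6,88.4),.130);lk=atz(wf,(496.5,88),.114);d=kn-lk
print(kn,lk,np.linalg.norm(d[:2]),np.degrees(np.arctan2(d[1],d[0]))-90)
p,Rm,s=tcpR();print(Rm.T@(kn-p)*100)
```

```text
[0.5760898  0.11252837 0.13      ] [0.58803396 0.0213831  0.114     ] 0.09192454675462926 7.46580067917759
[9.65798443 9.48290886 1.99699154]
```

```bash
python3 -m handwheel '[1,3,0.7,0, 3,6,1.4,0, 5,9,1.9,0, 6.5,9.5,2,0, 7.8,9.5,2,0, 8.6,9.5,2,0, 9.0,9.5,2,0, 9.2,9.5,2,0, 9.2,9.5,2,0, 9.2,9.5,2,0]'
python3 - <<'E'
from h import *
for n,b in(("scene",(290,150,410,260)),("wrist",None)):
    c=cams.capture(n)
    if b: crop(c,*b,5,"pics/s3.png")
    else: crop(c,160,120,480,360,2.4,"pics/w3.png")
print(tcpR()[0])
E
```

```text
time_s: 4.8
tcp_pos: [0.5764, 0.1127, 0.135]
eef_rot: [109.5, 90.0, 25.8]
contact_force: [0.0, -0.5, -0.4]
gripper_width: 0.0006
[0.57639677 0.11258922 0.13487698]
```

View pics/s3.png

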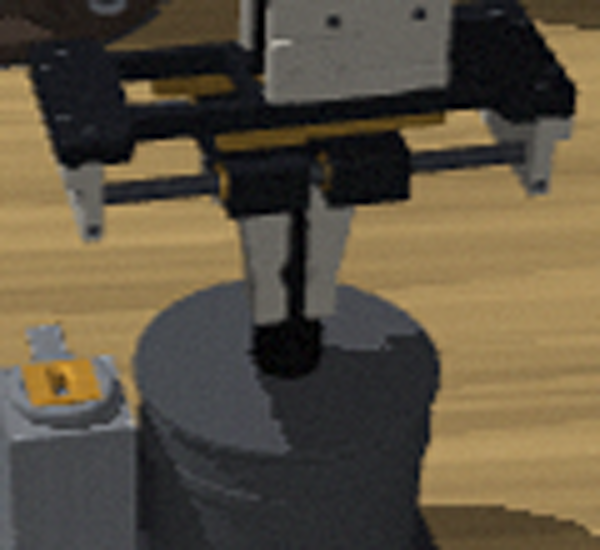

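View pics/w3.png

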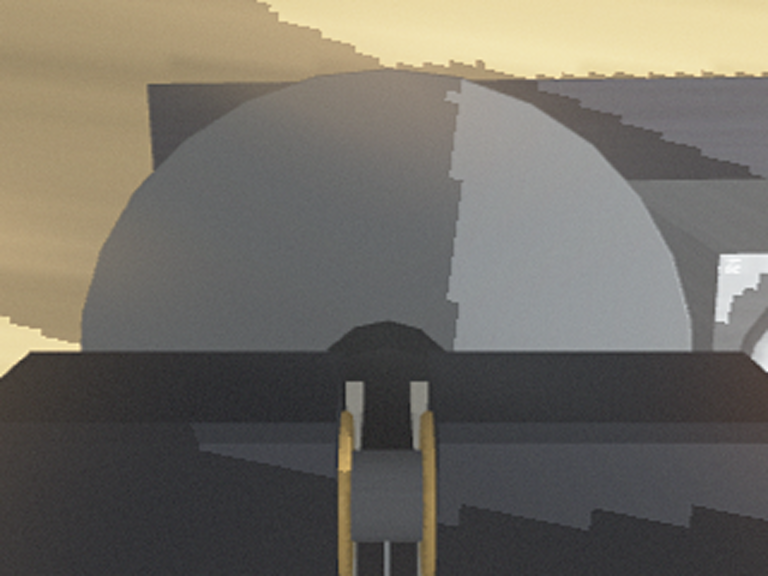

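The closed fingers sit centred over the knob in both views. In the scene crop the fingers are at x≈290 and the knob at x≈287. Now I'll press.

```bash
python3 -m handwheel '[0.3,0,0,0, 0.5,0,0,0, 0.6,0,0,0, 0.7,0,0,0, 0.8,0,0,0, 0.9,0,0,0, 1.0,0,0,0, 1.1,0,0,0, 1.2,0,0,0, 1.25,0,0,0]'
python3 -m handwheel '[0,0,0,0,0.05,0,0,0,0.1,0,0,0,0.1,0,0,0,0.1,0,0,0,0.1,0,0,0,0.1,0,0,0,0.1,0,0,0,0.1,0,0,0,0.1,0,0,0]'
python3 - <<'E'
from h import *
c=cams.capture("scene");crop(c,270,150,410,260,5,"pics/s4.png")
print(tcpR()[0])
E
```

```text
time_s: 6.15
tcp_pos: [0.5769, 0.1125, 0.1234]
eef_rot: [83.2, 89.9, -0.5]
contact_force: [-4.3, -0.1, 13.4]
gripper_width: 0.0003
time_s: 7.4
tcp_pos: [0.5769, 0.1125, 0.1233]
eef_rot: [86.6, 89.9, 2.9]
contact_force: [-5.6, -0.6, 16.7]
gripper_width: 0.0005
[0.57693211 0.11250735 0.1233568 ]
```

View pics/s4.png

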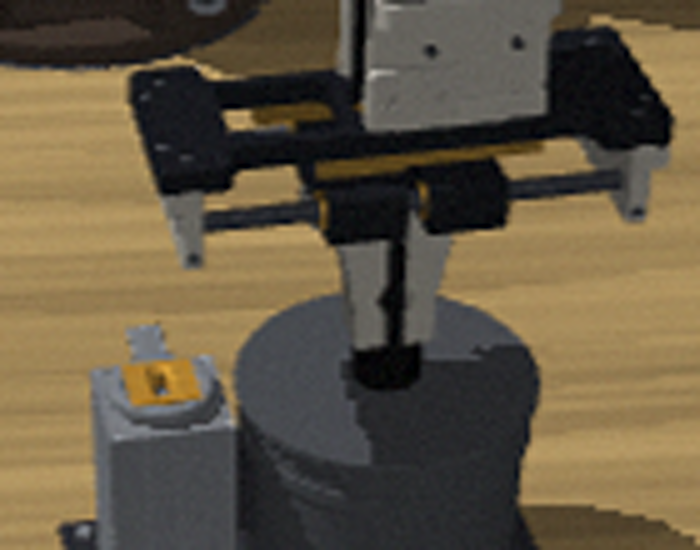

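```bash
python3 -m handwheel '[0.1,0,0,0, 0.1,0,0,0, -2,0,0,0, -6,-1,2,0, -10,-4,6,-4, -10,-8,11,-9, -10,-12,16,-14, -10,-16,21,-20, -10,-19,25,-25, -10,-21.2,28,-28]'
python3 -m handwheel '[0,0,0,0,0,0,0,0,0,0,0,0,0,0,0,0,0,0,0,0,0,0,0,0,0,0,0,0,0,0,0,0,0,0,0,0,0,0,0,0]' 8 40
python3 - <<'E'
from h import *
w=cams.capture("wrist");p,Rm,s=tcpR();print(p,Rm[:,2],s["joints"],s["qd"].round(2))
np.savez("w5.npz",**w);crop(w,0,0,640,480,1.2,"pics/w5.png")
c=cams.capture("scene");crop(c,270,180,410,290,5,"pics/s5.png")
E
```

```text
time_s: 8.7
tcp_pos: [0.3947, -0.1906, 0.2213]
eef_rot: [60.4, 90.0, 4.8]
contact_force: [0.6, 0.2, -0.0]
gripper_width: 0.0005
time_s: 9.95
tcp_pos: [0.3963, -0.1891, 0.2211]
eef_rot: [54.5, 90.0, -1.2]
contact_force: [-0.6, -0.3, 0.3]
gripper_width: 0.0798
[ 0.39624261 -0.18907679  0.2210774 ] [ 5.63451436e-01 -8.26149186e-01  3.13885122e-05] [ 3.95286196e-01 -2.18330329e+00 -2.78563612e+01  1.00220980e-03
 -6.43250618e+01  1.23899105e+02] [ 0.02  0.   -0.07  0.04 -0.03 -0.04]
```

View pics/w5.png

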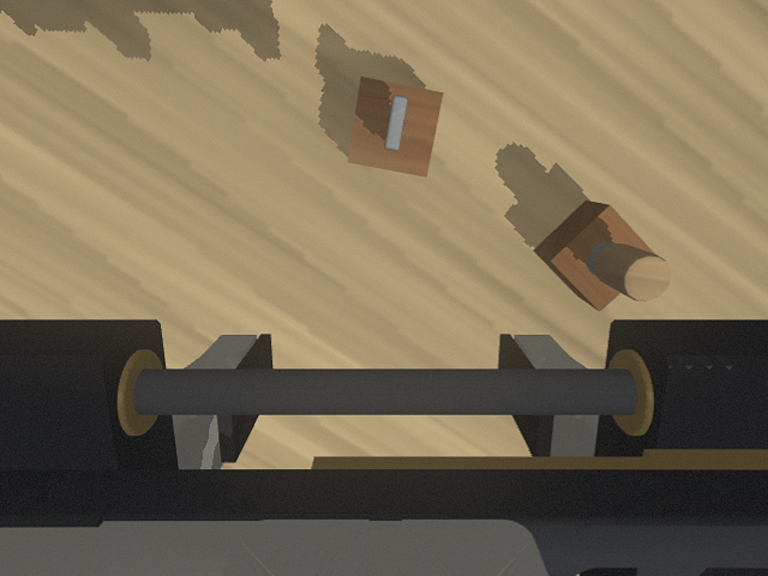

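View pics/s5.png

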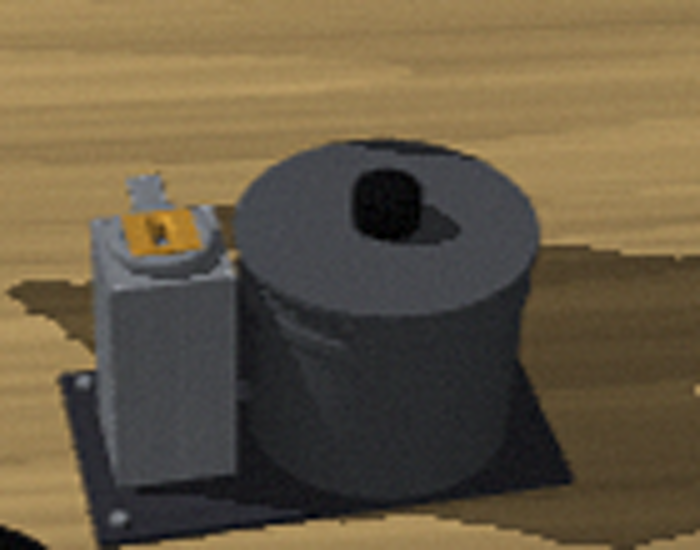

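The scene view shows the lid seated flush, with no gap at the rim. The wrist view shows the key's bow top at (396,123) in the 1.2x image. I'll measure the key pose and check the lid by projection.

Run:
```python
from h import *
w=dict(np.load("w5.npz"));p,Rm,s=tcpR();wf=tipfix(w)
crop(w,280,50,380,160,7,"pics/k5.png")
g=w["image"].astype(int);m=((abs(g[...,0]-g[...,2])<40)&(g.sum(2)>330));m[:60]=0;m[140:]=0;m[:,:300]=0;m[:,360:]=0
c=cv2.findContours(m.astype(np.uint8),0,1)[0];c=max(c,key=cv2.contourArea)
r=cv2.minAreaRect(c);print(r)
b=np.array([atz(wf,q,.088) for q in cv2.boxPoints(r)]);print(b,b.mean(0))
for i in range(2):
    d=b[i+1]-b[i];print(np.linalg.norm(d),np.degrees(np.arctan2(d[1],d[0])))
sc=cams.capture("scene");print("knob px seated/unseated pred",proj(sc,[[.5765,.1125,.123],[.5765,.1125,.130]]))
t=b.mean(0);print(Rm.T@(t-p)*100,"jaw",np.degrees(np.arctan2(Rm[1,2],Rm[0,2])))
tc=cams.capture("top");print("top pred",proj(tc,[t]),"scene",proj(sc,[t]))
crop(tc,380,285,430,335,12,"pics/tk.png");crop(sc,200,190,260,260,10,"pics/sk.png")
```

```text
((330.3201904296875, 102.03395080566406), (11.437024116516113, 44.077518463134766), 9.865806579589844)
[[ 0.45847155 -0.14703806  0.088     ]
 [ 0.48475032 -0.13532307  0.088     ]
 [ 0.48804346 -0.14236241  0.088     ]
 [ 0.46182058 -0.15427965  0.088     ]] [ 0.47327147 -0.1447508   0.088     ]
0.028771766654126153 24.027142104541387
0.0077715533293267495 -64.92890005480055
knob px seated/unseated pred [[347.19318273 216.1775828 ]
 [347.31155037 213.27421763]]
[13.30753969  8.86267517  0.6786563 ] jaw -55.70541096955327
top pred [[408.38209954 311.65404368]] scene [[223.06341997 208.142632  ]]
```

View pics/k5.png

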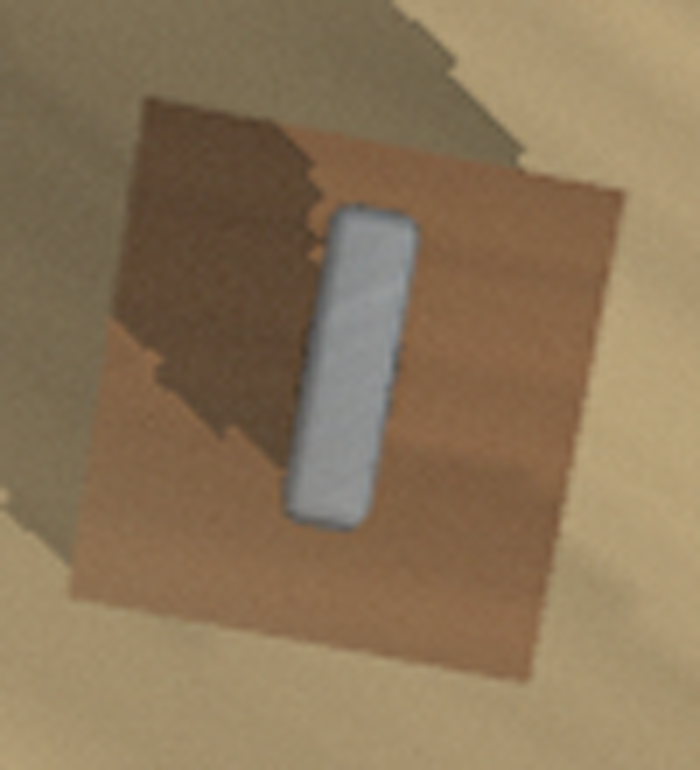

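View pics/sk.png

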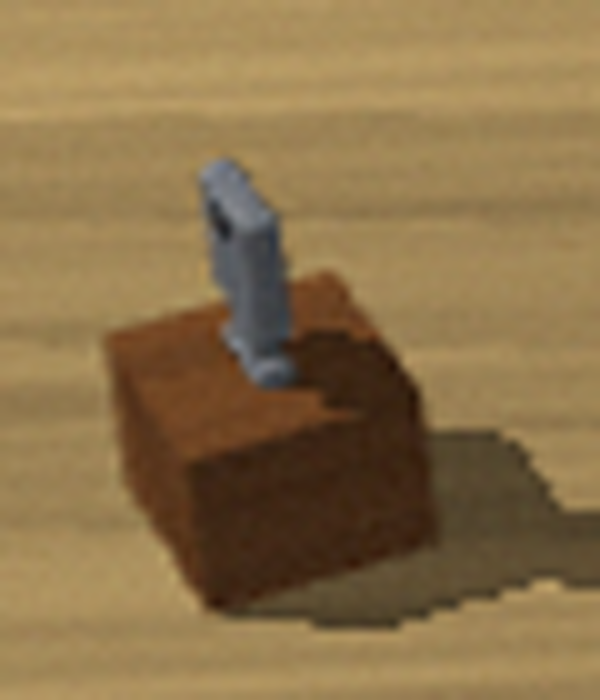

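```bash
python3 -m handwheel '[1,3,0.2,3, 2,6,0.5,7, 4,8.86,0.68,10, 7,8.86,0.68,10, 10,8.86,0.68,10, 12,8.86,0.68,10, 12.5,8.86,0.68,10, 12.5,8.86,0.68,10, 12.5,8.86,0.68,10, 12.5,8.86,0.68,10]' 5
python3 - <<'E'
from h import *
w=cams.capture("wrist");p,Rm,s=tcpR();print(p,Rm[:,2])
crop(w,160,200,480,440,2.4,"pics/w6.png")
c=cams.capture("scene");crop(c,160,130,290,260,4.5,"pics/s6.png")
E
```

```text
time_s: 11.4
tcp_pos: [0.4738, -0.1447, 0.0969]
eef_rot: [68.9, 89.9, 3.2]
contact_force: [0.2, 0.4, 0.4]
gripper_width: 0.0499
[ 0.47364889 -0.14473243  0.09672949] [ 4.11538477e-01 -9.11392273e-01  4.53469186e-04]
```

View pics/w6.png

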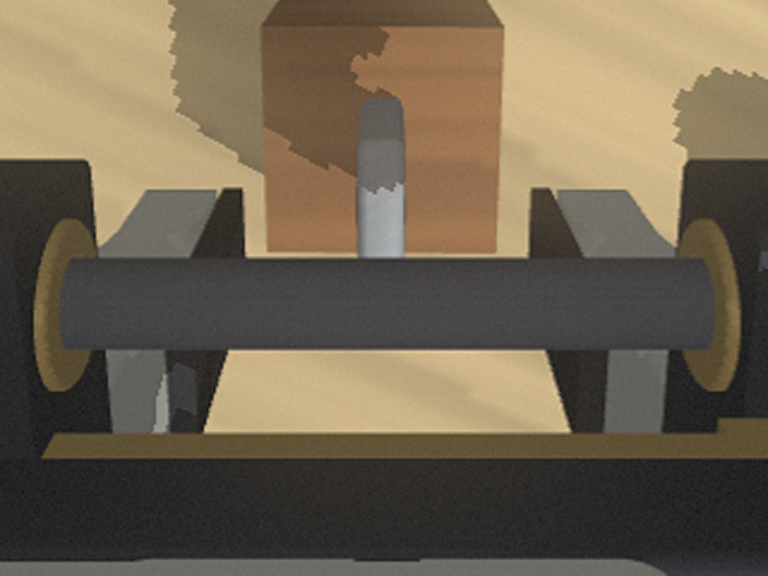

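View pics/s6.png

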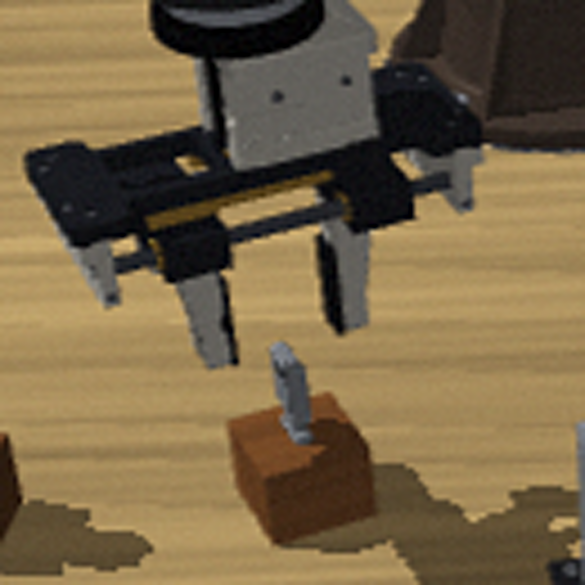

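The key is centred between the jaws and parallel to the pads: its centre is at x=381, against a jaw midpoint of 387 in the crop. Next I'll descend and grip.

```bash
python3 -m handwheel '[0.8,0,-0.05,0, 1.6,0,-0.05,0, 2.4,0,-0.05,0, 3.2,0,-0.05,0, 3.9,0,-0.05,0, 4.2,0,-0.05,0, 4.35,0,-0.05,0, 4.35,0,-0.05,0, 4.35,0,-0.05,0, 4.35,0,-0.05,0]'
python3 -m handwheel '[0,0,0,0,0,0,0,0,0,0,0,0,0,0,0,0,0,0,0,0,0,0,0,0,0,0,0,0,0,0,0,0,0,0,0,0,0,0,0,0]' 0 45
python3 - <<'E'
from h import *
w=cams.capture("wrist");p,Rm,s=tcpR();print(p,Rm[:,2],s["contact_force"],s["moment"],s["gripper_width"])
crop(w,160,200,480,440,2.4,"pics/w7.png")
E
```

```text
time_s: 12.75
tcp_pos: [0.4732, -0.1443, 0.0528]
eef_rot: [69.7, 90.0, 4.0]
contact_force: [0.5, 0.7, -1.1]
gripper_width: 0.0499
time_s: 14.0
tcp_pos: [0.4731, -0.1443, 0.0525]
eef_rot: [-141.3, 90.0, 153.0]
contact_force: [-0.0, 0.0, -0.2]
gripper_width: 0.0087
[ 0.47304888 -0.14428386  0.05254786] [ 4.11484578e-01 -9.11416723e-01 -1.29928974e-05] [ 0.1601427  -0.90745142 -0.0585264 ] [-0.06848254 -0.10116982  0.01784555] 0.008935223767659154
```

View pics/w7.png

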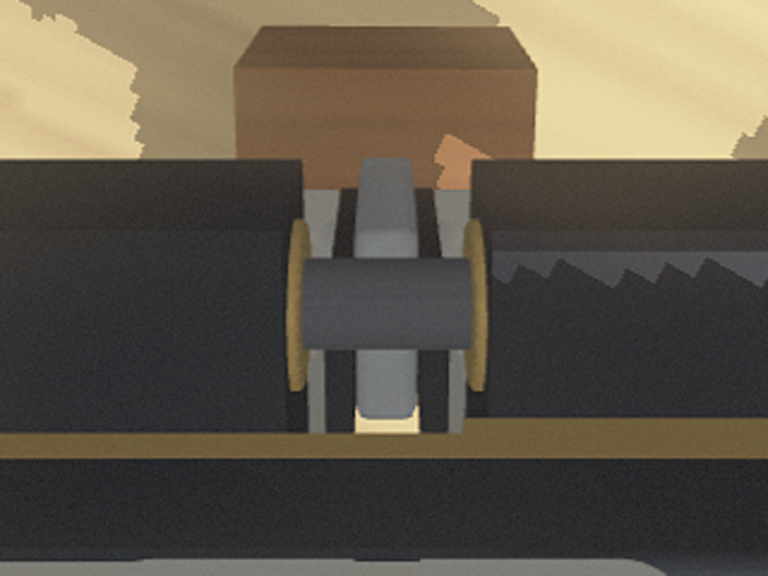

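Run:
```python
from h import *
w=cams.capture("wrist");p,Rm,s=tcpR();wf=tipfix(w)
q=proj(wf,[p+Rm@[-.0355,y,0] for y in(-.015,0,.015)]);print(q,(q-[160,200])*2.4)
q=proj(wf,[p+Rm@[-.004,.015,0],p+Rm@[0,.0095,-.0045],p+Rm@[0,.0095,.0045]]);print((q-[160,200])*2.4)
crop(w,290,260,350,380,6,"pics/w7b.png")
```

```text
[[320.13035284 380.02973124]
 [320.11524186 340.94736068]
 [320.09920572 299.63110127]] [[384.31284682 432.07135497]
 [384.27658046 338.27366563]
 [384.23809373 239.11464305]]
[[384.39731484 164.57380878]
 [358.55317091 187.14987552]
 [410.29242064 187.13898342]]
```

View pics/w7b.png

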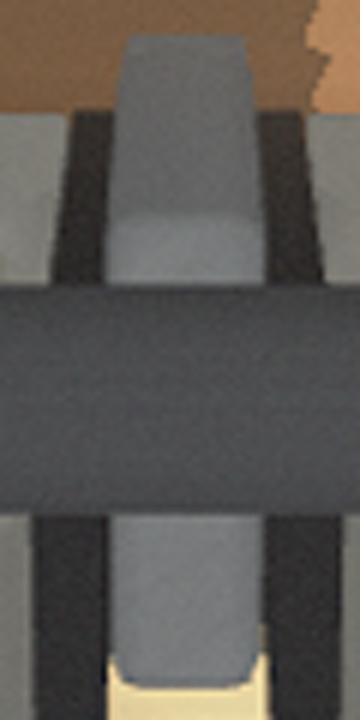

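The key is gripped at 8.9 mm opening and sits about 1.3 mm towards +y in the hand. I'll lift it straight out, then go to a viewpoint short of the lock.

```bash
python3 -m handwheel '[-0.5,0,0,0, -1.5,0,0,0, -2.7,0,0,0, -4,0,0,0, -6,0,0,0, -8,0,0,0, -10,0,0,0, -12,0,0,0, -13,0,0,0, -13,0,0,0]'
python3 -m handwheel '[0,1,-1.7,2, 0,2,-3.4,4, 0,3,-5.1,6, 0,4,-6.8,8, 0,5,-8.5,10, 0,6,-10.2,12, 0,7,-11.9,14, 0,8,-13.5,17, 0,8,-13.5,17, 0,8,-13.5,17]'
python3 -m handwheel '[0,0,0,0,0,0,0,0,0,0,0,0,0,0,0,0,0,0,0,0,0,0,0,0,0,0,0,0,0,0,0,0,0,0,0,0,0,0,0,0]'
python3 - <<'E'
from h import *
w=cams.capture("wrist");p,Rm,s=tcpR();print(p,Rm[:,2],s["qd"].round(2),s["gripper_width"],s["joints"])
np.savez("w8.npz",**w)
crop(w,0,0,640,480,1.2,"pics/w8.png")
c=cams.capture("scene");crop(c,200,80,400,250,4,"pics/s8.png")
E
```

```text
time_s: 15.35
tcp_pos: [0.4734, -0.1442, 0.1833]
eef_rot: [73.4, 89.9, 7.7]
contact_force: [0.6, 0.6, -2.5]
gripper_width: 0.009
time_s: 16.6
tcp_pos: [0.49, 0.0114, 0.182]
eef_rot: [-77.7, 89.9, -160.4]
contact_force: [0.1, 0.0, -1.3]
gripper_width: 0.0083
time_s: 17.85
tcp_pos: [0.4904, 0.0117, 0.1826]
eef_rot: [-96.1, 90.0, -178.8]
contact_force: [0.6, -0.2, -0.4]
gripper_width: 0.0084
[0.49043328 0.01168947 0.18254779] [ 1.27054958e-01 -9.91895679e-01 -4.85983772e-06] [ 0.01 -0.06  0.01 -0.03  0.04  0.02] 0.009054141068616704 [ 2.43798775e+01  5.08793843e+00 -2.57200837e+01 -6.72648848e-04
 -5.91929101e+01  7.29199095e+01]
```

View pics/w8.png

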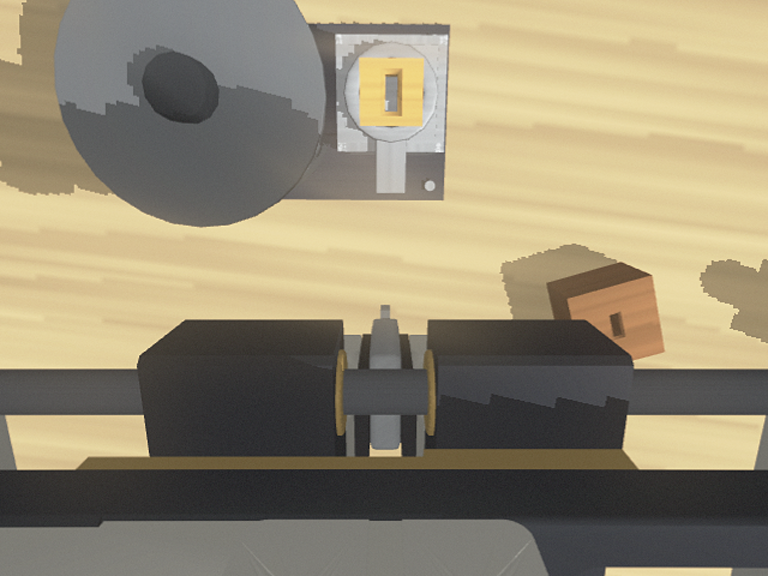

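View pics/s8.png

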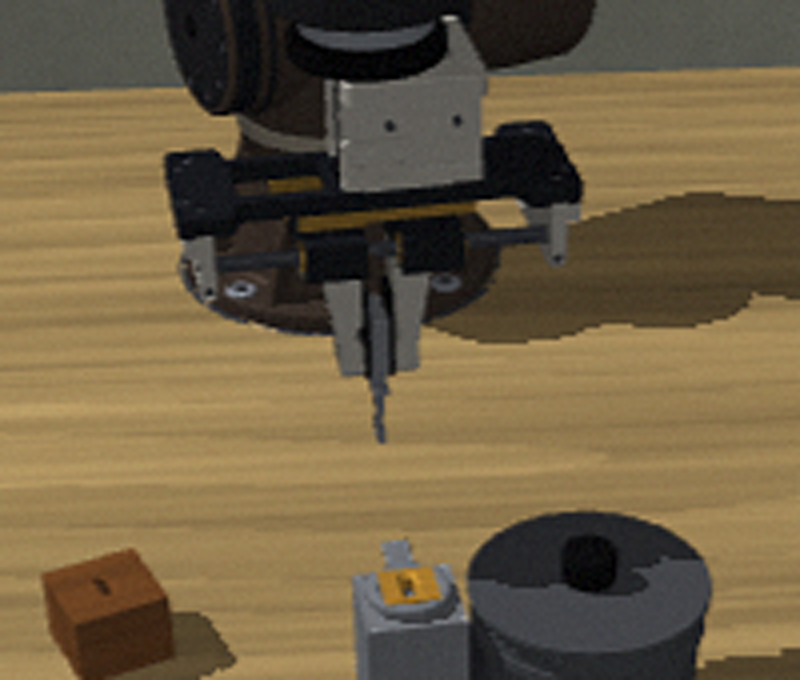

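The key is out and hanging straight. In the 1.2x wrist view the keyhole is at (392,91) and the blade tip at (385,306). I'll measure the lock and the key in the hand again.

Run:
```python
from h import *
w=dict(np.load("w8.npz"));p,Rm,s=tcpR();wf=tipfix(w)
r,c=brass(w,(280,30,370,130));print(r)
l=atz(wf,r[0],.114);l0=atz(w,r[0],.114);print("lock",l,l0)
q=cv2.boxPoints(r);b=np.array([atz(wf,x,.114) for x in q])
for i in range(4):
    d=b[(i+1)%4]-b[i];print(np.linalg.norm(d).round(4),np.degrees(np.arctan2(d[1],d[0])).round(2))
print("tool y ang",np.degrees(np.arctan2(Rm[1,1],Rm[0,1])))
print("in tool cm",Rm.T@(l-p)*100)
# key tip front predictions for e
for e in(0,.0015,.003): print(e,proj(wf,[p+Rm@[.043,.007+e,0],p+Rm@[.043,.005+e,0],p+Rm@[-.035,.015+e,0],p+Rm@[-.035,-.015+e,0],p+Rm@[.003,.015+e,0]])[:,1])
crop(w,290,240,350,390,5,"pics/w8k.png");crop(w,280,30,370,180,4,"pics/w8l.png")
```

```text
((325.5, 76.0), (56.0, 53.0), 90.0)
lock [0.58798055 0.02131202 0.114     ] [0.58821562 0.01947702 0.114     ]
0.0275 -82.69
0.0276 -171.55
0.0284 97.3
0.0276 6.5
tool y ang 7.3002227522734975
in tool cm [6.85488917 9.79712426 0.28520616]
0 [255.21560844 258.86492726 300.79647649 380.77460864 264.64043514]
0.0015 [252.46705741 256.12958563 296.55792053 376.98019975 261.24762964]
0.003 [249.70853253 253.38434646 292.295018   373.16536646 257.83954141]
```

View pics/w8k.png

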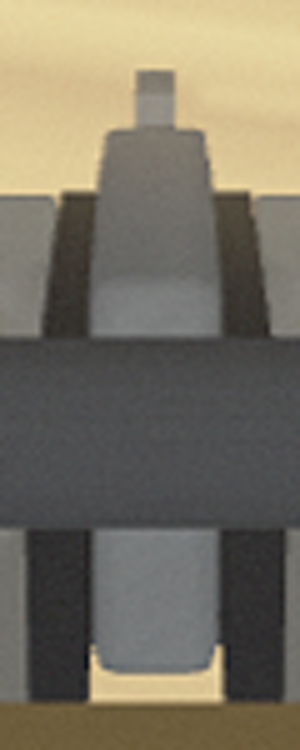

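View pics/w8l.png

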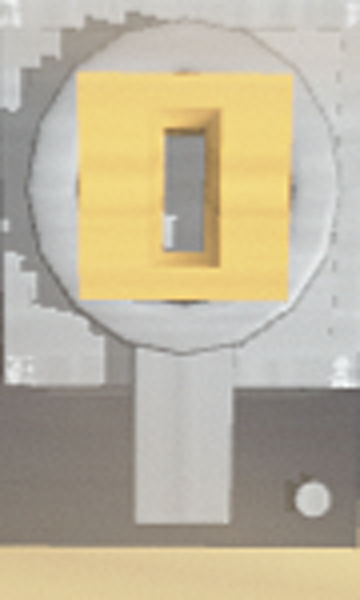

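```bash
python3 -m handwheel '[0,2.5,0.1,0, 0,5,0.2,0, 0,7.5,0.26,0, 0,9.3,0.26,0, 0.5,9.75,0.26,0, 1.2,9.75,0.26,0, 1.8,9.75,0.26,0, 2.2,9.75,0.26,0, 2.2,9.75,0.26,0, 2.2,9.75,0.26,0]'
python3 - <<'E'
from h import *
p,Rm,s=tcpR();print(p,s["qd"].round(2),s["contact_force"])
c=cams.capture("scene");crop(c,260,170,350,260,6.5,"pics/s9.png")
w=cams.capture("wrist");crop(w,240,180,400,380,3,"pics/w9.png")
t=cams.capture("top");crop(t,280,215,380,300,6,"pics/t9.png")
E
```

```text
time_s: 19.2
tcp_pos: [0.5876, 0.0215, 0.1609]
eef_rot: [94.7, 90.0, 12.0]
contact_force: [0.1, 0.5, -0.3]
gripper_width: 0.0088
[0.58756389 0.02151035 0.16087953] [-0.05 -0.03  0.11 -0.11 -0.03 -0.03] [ 0.12737217  0.50983643 -0.34783502]
```

View pics/s9.png

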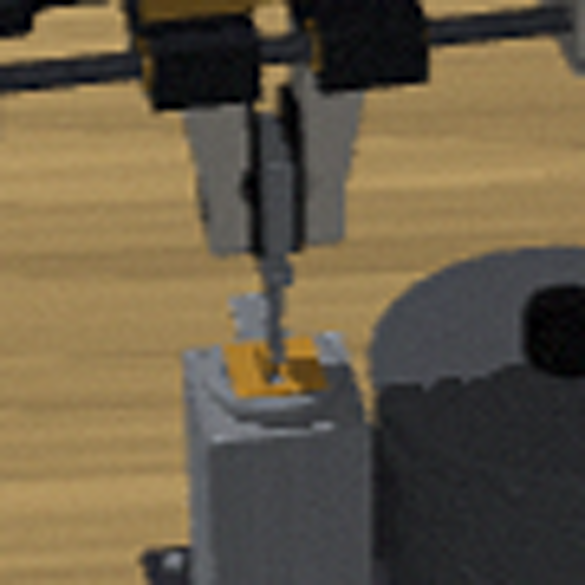

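View pics/w9.png

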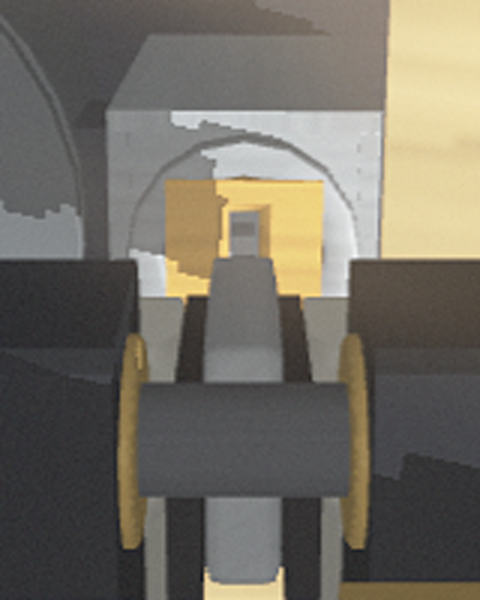

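The key tip is over the keyhole in both views. In the wrist crop the key's centre is at x≈243 and the brass centre at 243. I'll start lowering.

```bash
python3 -m handwheel '[0.1,0,0,0, 0.2,0,0,0, 0.3,0,0,0, 0.4,0,0,0, 0.5,0,0,0, 0.55,0,0,0, 0.6,0,0,0, 0.65,0,0,0, 0.7,0,0,0, 0.7,0,0,0]'
python3 - <<'E'
from h import *
p,Rm,s=tcpR();print(p,s["contact_force"],s["moment"],s["gripper_width"])
E
```

```text
time_s: 20.6
tcp_pos: [0.5873, 0.0214, 0.1535]
eef_rot: [-86.0, 90.0, -168.7]
contact_force: [-0.8, -0.4, -0.5]
gripper_width: 0.0086
[0.58731231 0.02144884 0.1535029 ] [-0.83014453 -0.43784522 -0.52075055] [-0.07835341  0.3390741  -0.00874602] 0.008602705749349578
```

```bash
python3 -m handwheel '[0.1,0,0,0, 0.2,0,0,0, 0.3,0,0,1, 0.4,0,0,-1, 0.5,0,0,1, 0.6,0,0,-1, 0.7,0,0,1, 0.8,0,0,-1, 0.9,0,0,0, 1.0,0,0,0]' - 60
python3 - <<'E'
from h import *
p,Rm,s=tcpR();print(p,s["contact_force"],s["moment"],s["gripper_width"])
c=cams.capture("scene");crop(c,260,170,350,260,6.5,"pics/s10.png")
w=cams.capture("wrist");crop(w,240,180,400,380,3,"pics/w10.png")
E
```

```text
time_s: 21.85
tcp_pos: [0.5874, 0.0214, 0.1435]
eef_rot: [-67.4, 90.0, -150.1]
contact_force: [-4.7, -1.1, 2.0]
gripper_width: 0.0086
[0.58740156 0.02142934 0.14346154] [-4.66662002 -1.06118178  1.96887305] [-0.42996653  1.87689119  0.04796951] 0.008604215666586857
```

View pics/s10.png

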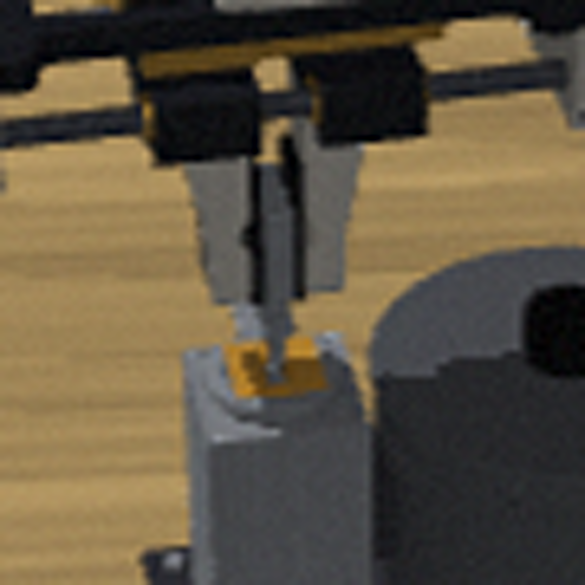

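View pics/w10.png

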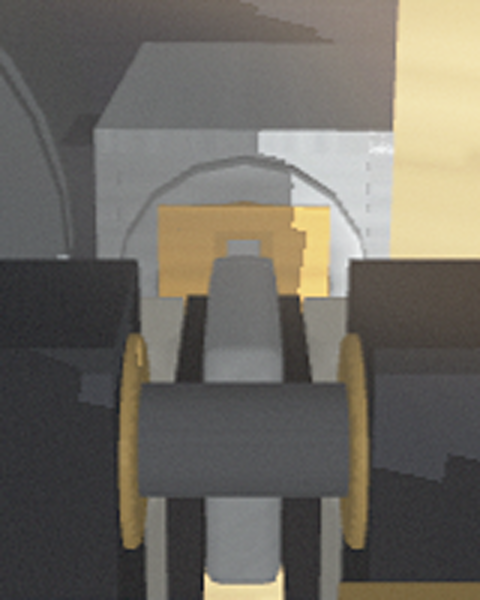

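```bash
python3 -m handwheel '[0,-0.03,0,0, 0.1,-0.05,0,1, 0.2,-0.05,0,-1, 0.3,-0.05,0,1, 0.4,-0.05,0,-1, 0.5,-0.05,0,1, 0.6,-0.05,0,-1, 0.7,-0.05,0,1, 0.8,-0.05,0,-1, 0.8,-0.05,0,0]'
python3 - <<'E'
from h import *
p,Rm,s=tcpR();print(p,s["contact_force"],s["moment"],s["gripper_width"])
E
```

```text
time_s: 23.2
tcp_pos: [0.5872, 0.0215, 0.1355]
eef_rot: [106.0, 90.0, 23.3]
contact_force: [-0.9, -0.2, -0.1]
gripper_width: 0.0087
[0.5871852  0.02151855 0.13547551] [-0.89884237 -0.17409873 -0.13191394] [ 0.00166377  0.16301315 -0.05810896] 0.00871713449147415
```

```bash
python3 -m handwheel '[0.1,0,0,1, 0.2,0,0,-1, 0.3,0,0,1, 0.4,0,0,-1, 0.5,0,0,1, 0.6,0,0,-1, 0.7,0,0,1, 0.8,0,0,-1, 0.9,0,0,0, 1.0,0,0,0]'
python3 - <<'E'
from h import *
p,Rm,s=tcpR();print(p,s["contact_force"],s["moment"],s["gripper_width"])
c=cams.capture("scene");crop(c,260,170,350,260,6.5,"pics/s11.png")
w=cams.capture("wrist");crop(w,240,180,400,380,3,"pics/w11.png")
E
```

```text
time_s: 24.45
tcp_pos: [0.5872, 0.0215, 0.1256]
eef_rot: [91.8, 90.0, 9.0]
contact_force: [-5.3, -0.7, 5.5]
gripper_width: 0.0089
[0.58719603 0.02145349 0.12564911] [-5.29896469 -0.70783846  5.49921954] [-0.22565881  1.73201149 -0.01805861] 0.00892136487987634
```

View pics/s11.png

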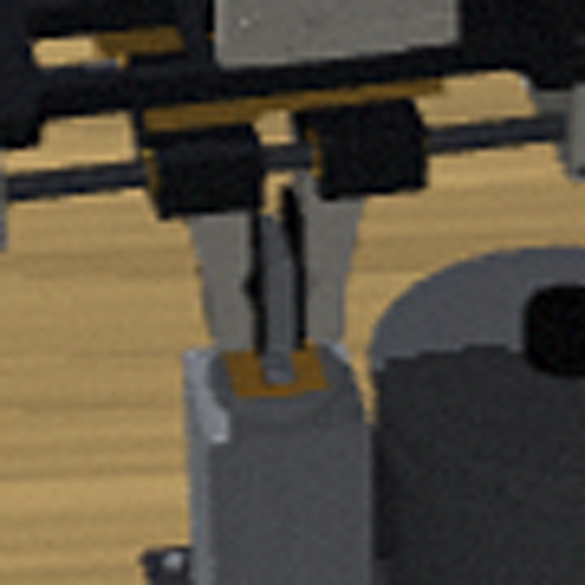

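View pics/w11.png

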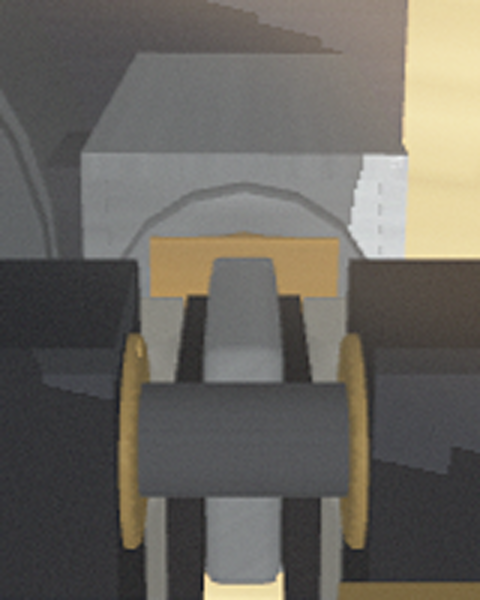

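```bash
python3 -m handwheel '[0.05,-0.03,0,1, 0.1,-0.03,0,-1, 0.15,-0.03,0,1, 0.2,-0.03,0,-1, 0.25,-0.03,0,1, 0.25,-0.03,0,-1, 0.3,-0.03,0,1, 0.3,-0.03,0,-1, 0.3,-0.03,0,0, 0.3,-0.03,0,0]'
python3 - <<'E'
from h import *
p,Rm,s=tcpR();print(p,s["contact_force"],s["moment"],s["gripper_width"])
w=cams.capture("wrist");crop(w,240,180,400,380,3,"pics/w12.png")
c=cams.capture("scene");crop(c,280,190,330,240,12,"pics/s12.png")
E
```

```text
time_s: 25.8
tcp_pos: [0.5872, 0.0214, 0.1244]
eef_rot: [83.2, 89.9, 0.5]
contact_force: [-7.1, -0.7, 14.5]
gripper_width: 0.0085
[0.58720613 0.02142641 0.12442017] [-7.10914425 -0.68922665 14.52515115] [ 0.05924579  2.8214085  -0.04672915] 0.008473594106871558
```

View pics/w12.png

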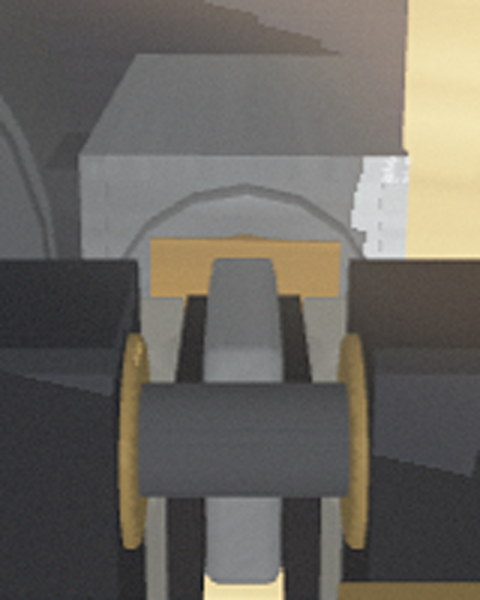

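View pics/s12.png

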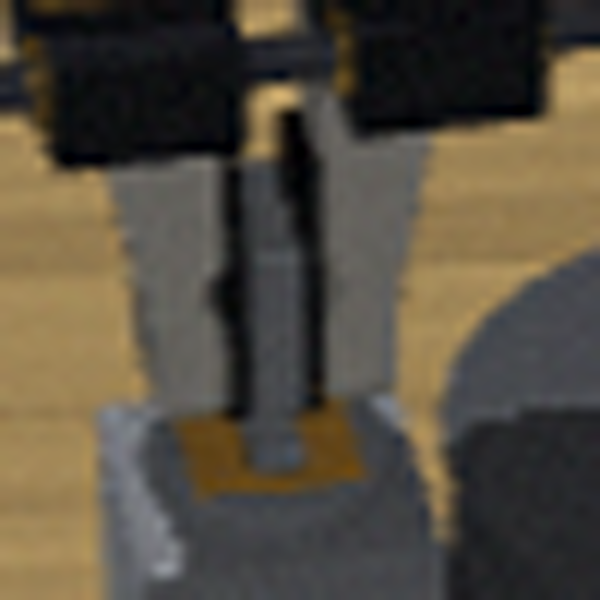

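The TCP is at 0.1244, which matches home for a key that hasn't slipped, and the bow rows in the wrist image are unchanged. It meets a firm 14.5 N stop. I'll hold the push and turn clockwise, compensating for the key's offset in the hand.

```bash
python3 -m handwheel '[0.1,-0.05,0,0, 0.1,-0.05,0,1, 0.1,-0.05,0,-1, 0.1,-0.05,0,0, 0.1,-0.05,-0.02,7, 0.1,-0.05,-0.03,14, 0.1,-0.04,-0.04,21, 0.1,-0.04,-0.06,28, 0.1,-0.03,-0.07,35, 0.1,-0.03,-0.07,35]'
python3 - <<'E'
from h import *
p,Rm,s=tcpR();print(p,s["contact_force"],s["moment"],s["gripper_width"],s["joints"])
c=cams.capture("scene");crop(c,260,190,350,250,8,"pics/s13.png")
w=cams.capture("wrist");crop(w,160,180,480,420,2.4,"pics/w13.png")
E
```

```text
time_s: 27.15
tcp_pos: [0.5873, 0.0219, 0.1243]
eef_rot: [111.4, 89.8, -6.4]
contact_force: [-8.5, -1.5, 19.1]
gripper_width: 0.0088
[0.58729548 0.02186232 0.12434444] [-8.4962025  -1.54687881 19.07304916] [-0.36757025  3.20549958  0.02650281] 0.008793353155201439 [ 21.23430221  17.22996734 -18.5855656    0.09934597 -54.03117898
  40.89852665]
```

View pics/s13.png

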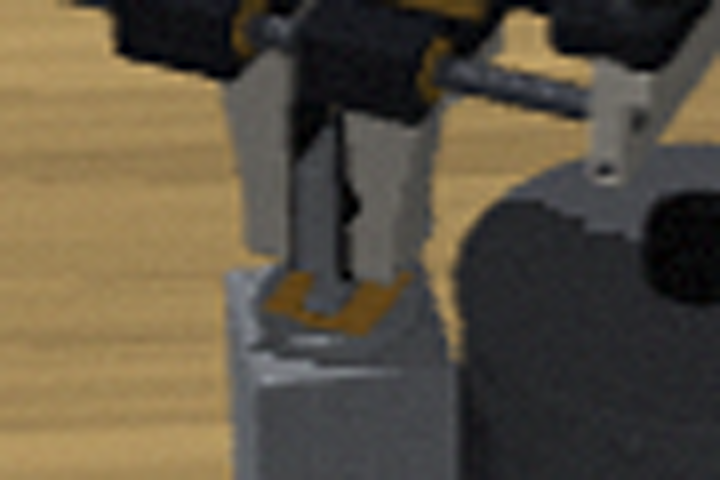

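View pics/w13.png

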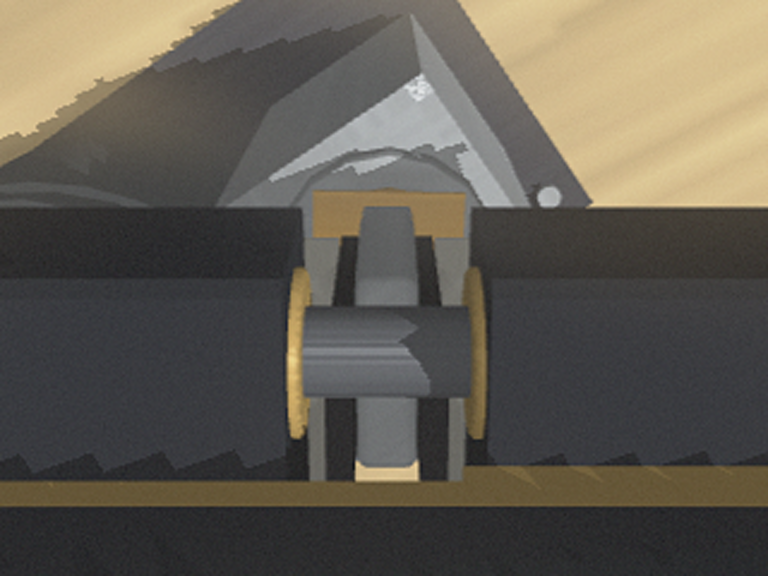

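The brass is turning with the key, so I'll continue to a quarter turn.

```bash
python3 -m handwheel '[0,0,-0.02,8, 0,0.01,-0.03,16, 0,0.01,-0.05,24, 0,0.02,-0.06,32, 0,0.03,-0.08,40, 0,0.04,-0.09,48, 0,0.05,-0.1,55, 0,0.05,-0.1,58, 0,0.05,-0.1,58, 0,0.05,-0.1,58]'
python3 - <<'E'
from h import *
p,Rm,s=tcpR();print(p,Rm[:,1],s["contact_force"],s["moment"],s["gripper_width"],s["joints"])
c=cams.capture("scene");crop(c,260,190,360,250,8,"pics/s14.png")
w=cams.capture("wrist");crop(w,0,0,640,480,1.2,"pics/w14.png")
t=cams.capture("top");crop(t,270,220,370,300,8,"pics/t14.png")
E
```

```text
time_s: 28.5
tcp_pos: [0.5883, 0.0223, 0.1243]
eef_rot: [163.3, 89.8, -12.4]
contact_force: [-7.8, -2.3, 18.5]
gripper_width: 0.009
[0.58833401 0.022289   0.12430923] [ 7.49420300e-02 -9.97187470e-01  9.17709044e-04] [-7.83918638 -2.26879279 18.5417388 ] [-0.75739519  2.79857754  0.06977777] 0.008972157351570838 [ 21.25068178  17.31980989 -18.46909329   0.12508078 -54.05927619
 -17.02599001]
```

View pics/s14.png

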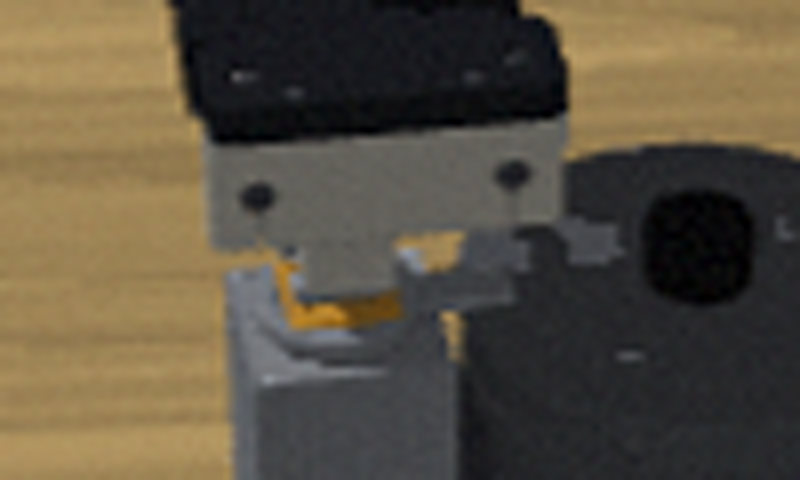

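View pics/w14.png

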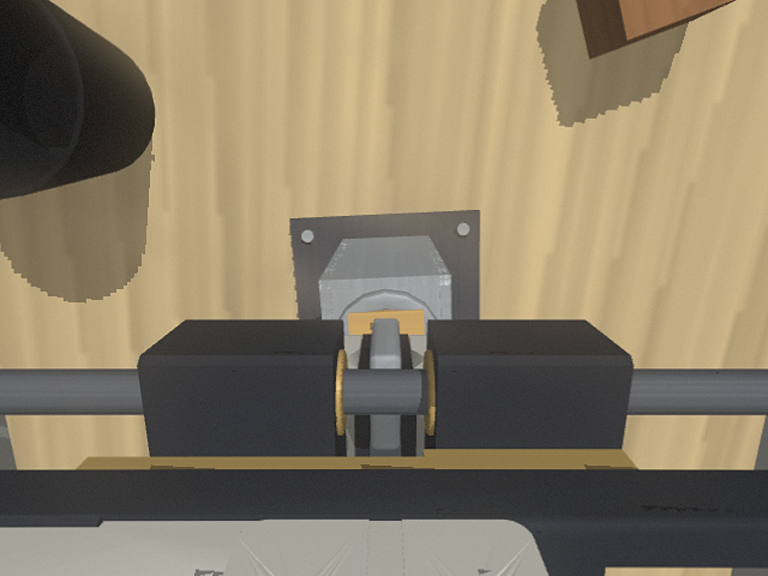

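View pics/t14.png

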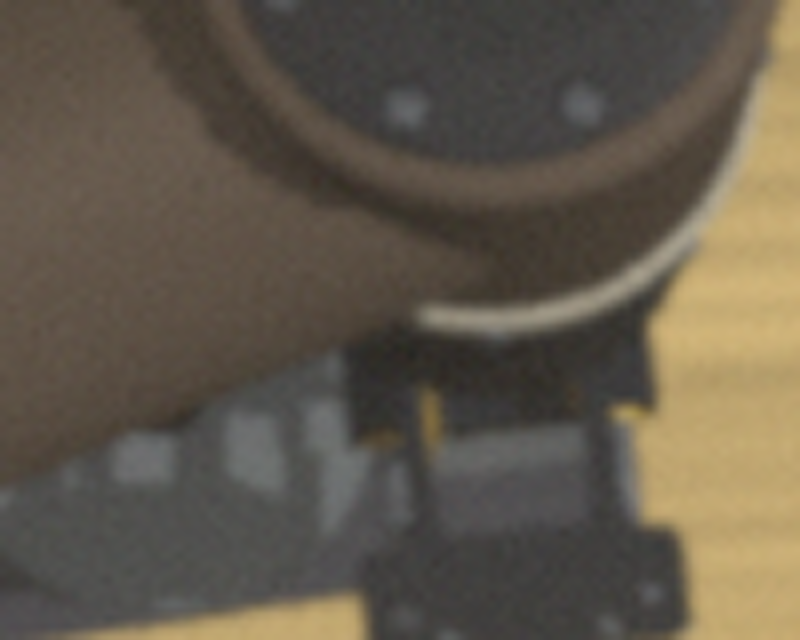

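The tongue is over the lid, visible right of the cylinder at about (465,290) in the scene crop. The brass has turned with the key. I'll hold briefly, recheck the state and hand the job in.

```bash
python3 -m handwheel '[0,0,0,0,0,0,0,0,0,0,0,0,0,0,0,0,0,0,0,0,0,0,0,0,0,0,0,0,0,0,0,0,0,0,0,0,0,0,0,0]'
python3 - <<'E'
from h import *
w=cams.capture("wrist");crop(w,260,230,380,330,6,"pics/w15.png")
c=cams.capture("scene");crop(c,280,180,400,270,6,"pics/s15.png")
E
```

```text
time_s: 29.9
tcp_pos: [0.5884, 0.0223, 0.1243]
eef_rot: [163.7, 89.8, -12.0]
contact_force: [-7.9, -1.9, 18.8]
gripper_width: 0.0093
```

View pics/w15.png

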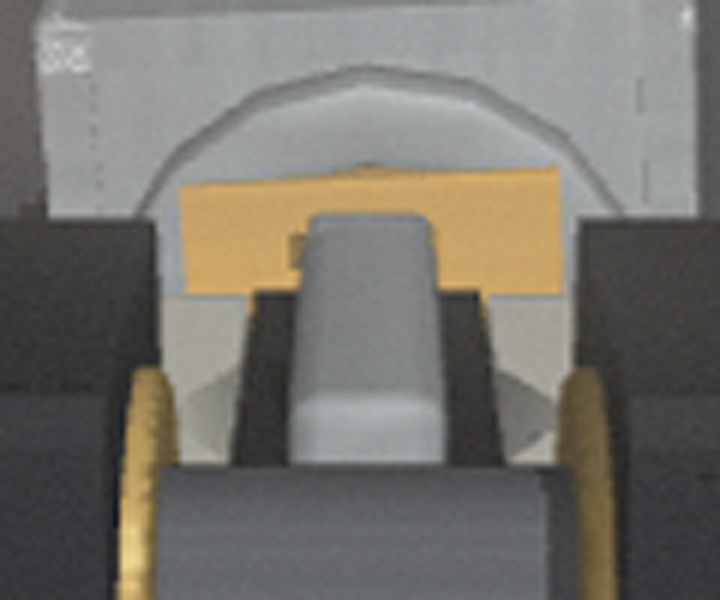

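View pics/s15.png

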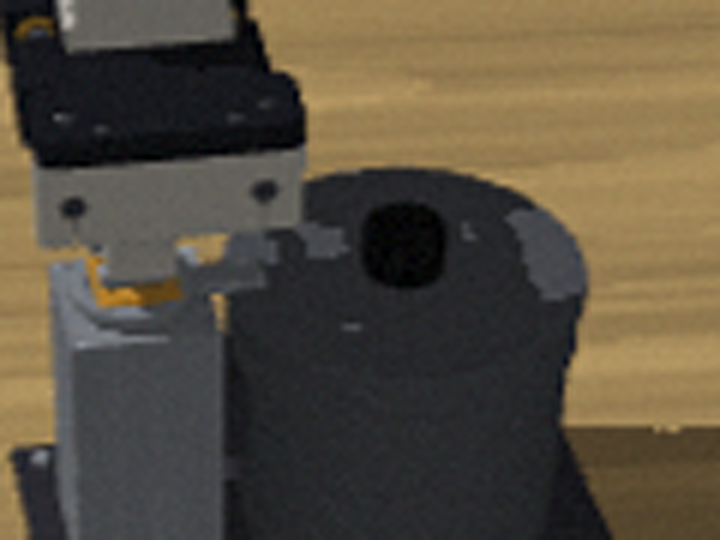

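```bash
python3 -c "
from plant import workorder,sensors
print(workorder.close_job());s=sensors.get_state();print(s['time_s'],s['tcp_pos'],s['contact_force'],s['gripper_width'])"
```

```text
the job is handed in; nothing more can be done
None
the job is handed in; nothing more can be done
```

I did the whole job and handed it in at about 30 s on the robot's clock. The handover gives no verdict, and no reading came back after it, so the final one-second hold is unconfirmed.

- **Lid:** I pressed the knob with closed fingers until it stopped hard at 0.1233 m under about 17 N; fully home is 0.123 m. The scene picture showed no gap at the rim.
- **Key:** I took it from its block and pushed it past the pins with small wiggles. It stopped firmly at a TCP height of 0.1244 m, matching a shoulder on the face, and had not slipped in the fingers.
- **Turn:** I turned the hand about 93° clockwise. In the last pictures the brass lags the hand by 2–3°, so I estimate the cylinder is at about 90°. The tongue lies over the lid.
- **Final hold:** The key is held with grip force set to 60 N (opening about 9 mm) and a downward push of about 19 N.
- **Bystanders:** None was touched on purpose. I did not check at the end that the dibber, pot and trowel were still exactly in place.

Two readings disagreed or stayed off:
- **Wrist camera:** It was first off by about 4 mm because I took a picture while the arm was still settling. I measured again and corrected its offset by 1.85 mm; it then agreed with the other two cameras to a few millimetres.
- **Side force:** About 8 N towards the robot remained while pressing. The same kind of force showed up when pressing the lid, so I put it down to the arm flexing.

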